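# Plug a rigid stem tube into a water filter's push-in fitting

## Task

Take the rigid stem tube out of its wooden stand and push it straight down into the open push-in fitting of the countertop water filter, past the spring grip, until its flange sits fully home on the fitting. Then give it a gentle but definite upward tug, about 10 N, until you feel the grip hold it, and let go of it with the flange fully home again. Keep every push and pull on the fitting under 25 N, and leave the dish, soap bottle and mug where they are.

Things in the scene. Friction and masses are not known exactly. Their poses are not given: they have to be found in the camera images.
- tube: Rigid metal stem tube with a grey grip block, 109 mm long, 0.13 to 0.25 kg, hanging upright in the stand. Origin at the centre of its lower tip, z up its axis. From the tip: nose tapering from 13 mm wide to 20 mm at z=10 and 22 mm at z=13.5; 22 mm wide to z=22; groove 16 mm wide to z=42; 22 mm to z=50; flange 35 mm wide to z=55; square block to z=97; 22 mm end to z=109.
- flange (a point): Centre of the underside of the tube's flange, on the tube's axis 50 mm above its tip. Same axes as the tube.
- stand: Fixed light wooden block, 75 x 75 mm, 56 mm high, origin at the centre of its underside. A 26 mm hole, 54 mm deep, in the middle of its top holds the tube; the flange rests on its top.
- filter: Fixed white countertop water filter. Origin at the centre of the underside of its base, 100 mm (x) by 200 mm (y), 56 mm high; a white cartridge 84 mm thick lies along y behind it, centred 98 mm towards +x. Two grey fittings 43 mm wide stand on the base up to 108 mm above the table: the one at y=-45 mm is open (the port), the one at y=+45 mm holds a low plug up to 122 mm high.
- port (a point): Nominal centre of the mouth of the open fitting, 108 mm above the table, level with the rigid ring the flange must land on; z up, x and y as the filter. The fitting is clamped in an oversize hole: its true centre is up to 3.2 mm off this point in both x and y, unmeasured, and does not budge. Bore 24 mm wide, 52 mm deep, square-edged, upright.
- dish: Bystander: white ceramic dish 100 x 75 mm, 24 mm high, with a yellow scouring block, loose on the table, origin at the centre of its underside.
- soap: Bystander: white soap bottle, 64 mm wide, 150 mm high, loose, origin at the centre of its underside.
- mug: Bystander: blue mug, 80 mm wide, 90 mm high, loose, origin at the centre of its underside.
- grip (a point): Middle of the tube's square grip block, on its axis 76 mm above the tip: the place to grasp. The block is 26 x 26 mm, its sides along the tube's x and y, 42 mm tall, from 5 mm above the flange's underside.
- jaws (a point): 22 mm below the port point (and as far off centre): lowest setting of three sprung jaws, 6 mm thick, round a 17 mm gap; they are fixed 0 to 8 mm higher than this, unmeasured. The nose meets them 25 to 33 mm before home and spreads them (3 to 15 N, then drag); 3 to 11 mm before home they snap into the groove and the push goes slack. Then the tube lifts only 3 to 11 mm before they stop it rigidly.
- jaw0 (a joint): Outward travel of sprung jaw 0 of the open fitting (m): 0 closed, about 0.0023 spread by the full 22 mm tube, back near 0 when snapped into the groove. The jaw bears on the groove's lower edge when the tube is tugged up.
- jaw1 (a joint): Outward travel of sprung jaw 1 of the open fitting (m): 0 closed, about 0.0023 spread by the full 22 mm tube, back near 0 when snapped into the groove. The jaw bears on the groove's lower edge when the tube is tugged up.
- jaw2 (a joint): Outward travel of sprung jaw 2 of the open fitting (m): 0 closed, about 0.0023 spread by the full 22 mm tube, back near 0 when snapped into the groove. The jaw bears on the groove's lower edge when the tube is tugged up.
Not all that is in view belongs to the job. Leave any green or orange look-alike of the tube alone.

How it is judged:
By the outcome, as a careful person would: the job done as asked, in the order asked, and still so for the second after the job is handed in, with the robot touching nothing.
It also fails if it takes over 72 s, if anything falls off the work surface, if the arm or the gripper's body presses on something with over 40 N, if the wrist force passes 120 N, or if a joint passes its speed limit or range.

## Robot

A 7-joint arm with a two-finger parallel gripper is mounted at the origin on the work surface. World frame = base frame: x ahead of the robot, y to its left, z up, the work surface at z = 0. Lengths are in mm, angles in degrees, forces in N, time in s.
With the tool pointing down it reaches from about 425 to 1025 mm from the base axis. Payload 3.6 kg.
Tool frame: the origin (TCP) lies at the very end of the fingers, on their centre line; the grasp point (between the pads) lies tcp_to_grasp behind it (tcp_to_grasp is the distance from the TCP to the grasp point, in mm); x points along the fingers, z is the direction in which the jaws open and shut, and the axes are right-handed (so a half turn about x gives the same grasp; the last joint's range is limited). The gripper opens to 85 mm and grips with 20 to 120 N. Pads are 22 mm wide; open, the fingers measure 114 mm over their backs; the gripper's body (76 mm by 85 mm) begins 54 mm behind the grasp point. The pads swing forward as they close: fully open they stand 13 mm farther back than shut.
Start: joints at [59.272, 33.873, 2.773, 92.16, -1.908, 54.013, -1.931], TCP at [310.643, -655.08, 231.302] pointing down, gripper open.
Joint ranges: [-153.93, 153.93], [-27.13, 128.08], [-72.61, 78.16], [10.71, 143.7], [-87.88, 267.88], [4.46, 118.87], [-176.78, 176.78]. Speed limits (degrees/s): [147.25, 147.25, 180, 180, 180, 180, 180].

## Interface

Orientations are given as [roll, pitch, yaw] about the fixed x, y, z axes, in that order (R = Rz(yaw) Ry(pitch) Rx(roll)).
In Python, from cell import observe, camera, hand_in, tcp_to_grasp gives the robot as it stands.
- The arm moves only by the shell command python3 -m handwheel 'ROWS'. ROWS is JSON, a list of rows, each a list of 7 numbers: the turn, a rotation vector about the tool's x, y, z in rad, then the shift along the tool's x, y, z in mm, then the opening in per cent of the stroke, from 0 (shut) to 100 (fully open). In form: [[rx, ry, rz, x, y, z, jaw], ...]. A call has 1 to 12 rows; each row is the pose to reach, as a shift and turn from the pose commanded when the call began, along the tool's axes at that moment; what a row does not reach only later rows make up. A row lasts 1/10 s, in which the tool goes at most 50 mm and 8.59 degrees, less where a joint would pass 70% of its speed; a pose out of reach is approached as far as the arm can. A call with a gripper value outside its range is refused whole. The fingers move at their own pace and stop on an object; the grip force is fixed at half the most. Time passes only in rows, so rows that repeat a pose let the fingers close. It gives the time, the measured TCP pose, the force and the opening at its end, in the units of the state.
- observe(): the state, without advancing time (a new reading comes with each control period).
- camera(name): name is "scene" or "side" or "wrist"; returns a dict with "frame" (480x640x3 uint8, red, green, blue), "z_map" (480x640 float32, mm along the optical axis (not along the pixel's ray), 0 where there is no reading), "mtx" (3x3 intrinsics, pixels), "dist_coeffs" ([k1, k2, p1, p2, k3] as OpenCV has them; the pictures are not rectified), "R" (3x3) and "t" (3): a world point X has camera coordinates R X + t. Camera axes: x right, y down, z forward; pixel columns grow to the right and rows downward; lengths in mm; the calibration is good to about 2 mm. A picture is of the moment at which its call begins.
- hand_in(): hands the job in, once; it reports no verdict.
The state is a dict: "time_s": time; "qpos": joint angles; "joint_vel": joint speeds; "effort": joint torques, N m; "position": TCP position; "tool_rot": TCP orientation; "contact_force": force on the tool from outside, world axes, zero at the start; "ft_torque": the same for the moment, N m; "opening": opening from 0.0 (shut) to 1.0 (fully open).
Only numpy, scipy, OpenCV 4.12 (cv2) and the standard library are available. Lean on these libraries where they do the work, as an engineer would, in place of code of your own. Each camera call takes 0.05 s, during which the arm holds its last target.

## Working session

There is one attempt and no reset: what is moved stays moved. The work goes in short steps, Python scripts to look and compute and a shell command to move; the robot and the scene stay as the last step left them, time stands still between calls to the robot, and variables do not carry over. Pictures are saved under pics/ and viewed, and the job is handed in when it is done.

```bash
ls; mkdir -p pics; python3 - <<'E'
from cell import observe,camera,tcp_to_grasp
import cv2,numpy as np
print(tcp_to_grasp, observe())
for n in ("scene","side","wrist"):
    c=camera(n); cv2.imwrite(f"pics/{n}0.png",cv2.cvtColor(c["frame"],cv2.COLOR_RGB2BGR))
    print(n,c["mtx"].tolist(),c["dist_coeffs"],c["R"].tolist(),c["t"])
E
```

```text
pics
18.700000000000003 {'time_s': 0.0, 'qpos': array([59.27291581, 33.92691323,  2.76557931, 92.23603167, -1.90685759,
       54.01231589, -1.93200783]), 'joint_vel': array([-0.00127123,  0.10556477,  0.00647425, -0.07939455,  0.03954781,
       -0.02584409,  0.0244205 ]), 'effort': array([ 1.59537549e-04, -5.48687732e+01,  1.54651444e+00, -1.98125464e+01,
        9.31624789e-03,  8.71806464e-03, -1.02382849e-07]), 'position': array([ 310.30074527, -654.32643659,  230.12766982]), 'tool_rot': array([-176.7987403 ,   89.87079234,  118.57679845]), 'contact_force': array([-0.48641363,  0.04700121, -0.66839212]), 'ft_torque': array([ 0.04657716, -0.0529925 ,  0.01486436]), 'opening': 0.9994201767636031}
scene [[495.8633602150222, 0.0, 318.1026426126898], [0.0, 495.8633602150222, 242.44208277602272], [0.0, 0.0, 1.0]] [-0.11078573  0.          0.          0.          0.        ] [[-0.2646052407666542, 0.9643119256546544, -0.009304654697159019], [0.6464059950793597, 0.1701958606870011, -0.7437692239737226], [-0.7156419188981903, -0.20281981916278152, -0.6683717265642621]] [ 207.7394343  -34
[... 166 characters left out ...]
 0.          0.          0.        ] [[0.8986513327287274, -0.4385136917915113, -0.011468404259592377], [-0.31999884299454434, -0.6374468473273838, -0.7009010324678744], [0.30004420118881653, 0.6335355230322595, -0.7131663329050288]] [-590.49898512  232.33867191  793.15296978]
wrist [[371.69649813318455, 0.0, 323.1847624072346], [0.0, 371.69649813318455, 238.90445081971058], [0.0, 0.0, 1.0]] [-0.06080988  0.          0.          0.          0.        ] [[0.4282538952740717, -0.9036576392281427, -0.0012133619438724594], [-0.8627026465990105, -0.40924375892942705, 0.29709205531009847], [-0.2689660661378123, -0.12618405938126823, -0.9548480708596615]] [-723.62891943  -38.90748597  379.28967791]
```

View pics/scene0.png

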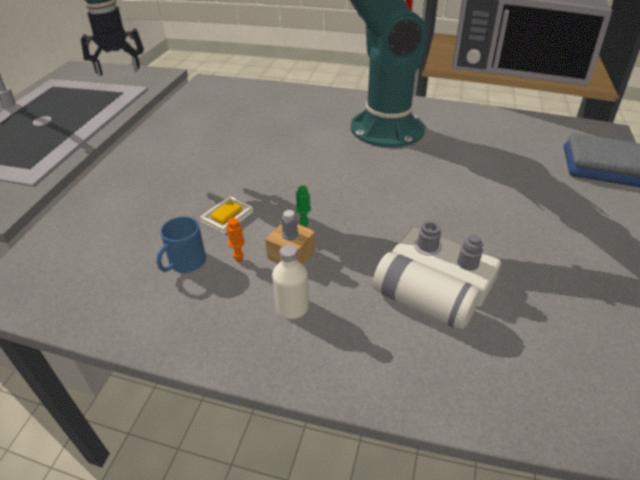

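View pics/side0.png

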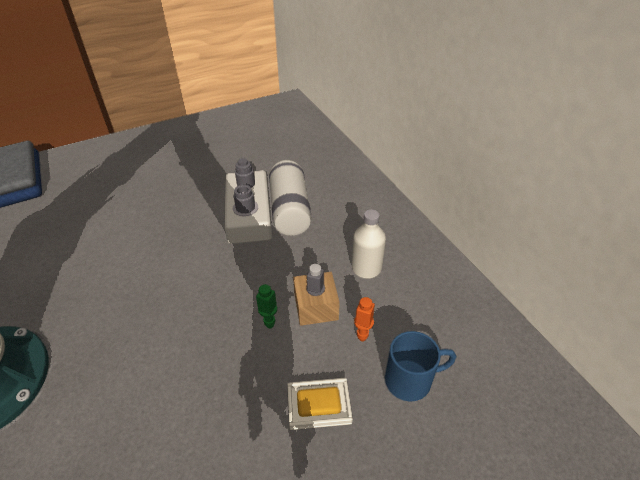

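View pics/wrist0.png

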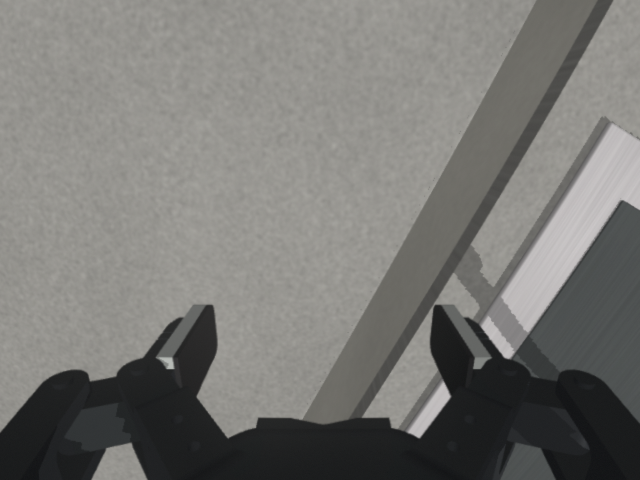

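The scene view shows the tube top at about (289,215) in the stand at (290,243), with the filter fittings at (430,230) and (471,245). In the side view the tube top is at (316,268) and the fittings are at (245,165) and (244,200). Next I'll enlarge these areas and measure them.

```bash
cat > h.py <<'E'
import cv2,numpy as np
from cell import observe,camera,tcp_to_grasp
from scipy.spatial.transform import Rotation as Ro
def ray(c,uv):
    p=cv2.undistortPoints(np.array(uv,float).reshape(-1,1,2),c["mtx"],c["dist_coeffs"]).reshape(-1,2)
    R=np.array(c["R"]);t=np.array(c["t"])
    d=np.c_[p,np.ones(len(p))]@R
    return -R.T@t,d
def onplane(c,uv,z):
    o,d=ray(c,uv); return o+d*((z-o[2])/d[:,2:3])
def cloud(c):
    v,u=np.mgrid[0:480,0:640]; uv=np.c_[u.ravel(),v.ravel()]
    o,d=ray(c,uv); P=o+d*c["z_map"].reshape(-1,1); return P.reshape(480,640,3)
def tri(c1,uv1,c2,uv2):
    o1,d1=ray(c1,[uv1]);o2,d2=ray(c2,[uv2]);d1=d1[0];d2=d2[0]
    A=np.c_[d1,-d2];s=np.linalg.lstsq(A,o2-o1,rcond=None)[0]
    a=o1+s[0]*d1;b=o2+s[1]*d2
    return (a+b)/2,np.linalg.norm(a-b)
def proj(c,X):
    X=np.atleast_2d(np.array(X,float))
    return cv2.projectPoints(X,cv2.Rodrigues(np.array(c["R"]))[0],np.array(c["t"],float),c["mtx"],c["dist_coeffs"])[0].reshape(-1,2)
def save(n,img,k=1,interp=cv2.INTER_CUBIC):
    im=cv2.cvtColor(img,cv2.COLOR_RGB2BGR)
    if k!=1: im=cv2.resize(im,None,fx=k,fy=k,interpolation=interp)
    cv2.imwrite("pics/"+n,im)
def toolR():
    return Ro.from_euler('xyz',observe()["tool_rot"],degrees=True).as_matrix()
E
python3 - <<'E'
from h import *
import pickle
cs={}
for n,(x,y,w,h) in {"scene":(180,160,340,180),"side":(200,140,280,300)}.items():
    c=camera(n); cs[n]=c
    k=min(800/w,600/h); save(n+"1.png",c["frame"][y:y+h,x:x+w],k); print(n,k)
    P=cloud(c)
    pts={"scene":[(290,213),(290,240),(430,225),(471,240),(420,245),(228,210),(183,240),(290,300),(303,190),(236,228)],"side":[(316,266),(320,308),(245,162),(244,190),(235,215),(320,400),(412,340),(371,215),(266,290),(367,303)]}[n]
    for p in pts: print(p,P[p[1],p[0]].round(1))
pickle.dump(cs,open("cs.pkl","wb"))
E
```

```text
scene 2.3529411764705883
(290, 213) [ 600.1 -107.9  115.1]
(290, 240) [ 614.4 -106.2   55.6]
(430, 225) [547.6 166.9  99.9]
(471, 240) [599.1 245.6 122.1]
(420, 245) [574.  154.2  66.4]
(228, 210) [ 518.8 -289.5   24.9]
(183, 240) [ 704.2 -298.    89.4]
(290, 300) [770.5 -56.3  55.6]
(303, 190) [ 510.1 -107.9  108.5]
(236, 228) [ 651.6 -205.3   97.1]
side 2.0
(316, 266) [ 602.9 -108.6  113.4]
(320, 308) [ 367.  -613.3  721.7]
(245, 162) [594.2 238.4 124.1]
(244, 190) [567.2 179.3  95.7]
(235, 215) [532.5 155.1  55.8]
(320, 400) [ 515.3 -301.    24.9]
(412, 340) [ 689.4 -293.9   70.1]
(371, 215) [737.1 -68.8 150.1]
(266, 290) [ 503.1 -117.7  110.2]
(367, 303) [ 644.4 -218.   108.4]
```

View crops.

View pics/scene1.png

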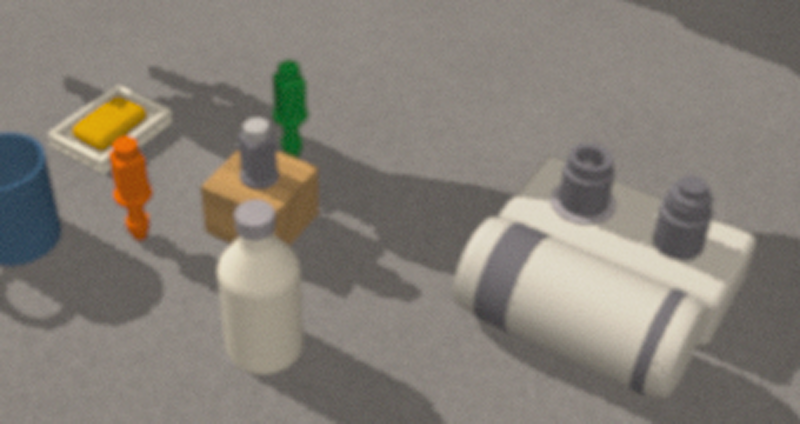

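View pics/side1.png

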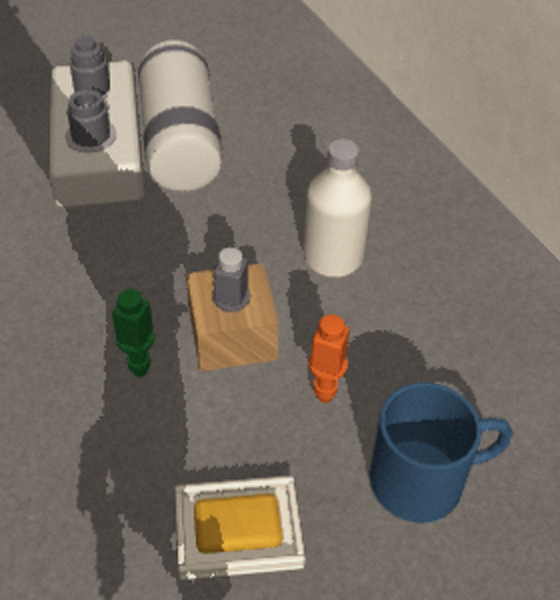

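The open mouth is at about scene (431,227) and side (244,190). The far fitting holds the plug. I'll triangulate these and work out the first move.

```bash
python3 - <<'E'
from h import *
import pickle
cs=pickle.load(open("cs.pkl","rb"))
S,D=cs["scene"],cs["side"]
print("port",tri(S,(430.8,226.5),D,(244,190)))
print("tubetop",tri(S,(180+256/2.353,160+126/2.353),D,(200+231/2,140+259/2)))
R=toolR();print("R cols x,y,z\n",R.round(3)); o=observe(); print(o["position"])
w=camera("wrist"); Rc=np.array(w["R"]); C=-Rc.T@np.array(w["t"])
print("cam in tool",R.T@(C-o["position"]), "cam axes in tool\n",(Rc@R).round(3))
# tube block yaw & stand yaw from side cloud: stand top edges
P=cloud(D); m=(abs(P[...,2]-56)<2.5)&(np.hypot(P[...,0]-603,P[...,1]+108)<70)
print(m.sum(), cv2.minAreaRect(P[m][:,:2].astype(np.float32)))
m=(abs(P[...,2]-56)<3)&(np.hypot(P[...,0]-575,P[...,1]-205)<130)
print(m.sum(), cv2.minAreaRect(P[m][:,:2].astype(np.float32)))
E
```

```text
port (array([563.01424629, 167.57752697, 107.05171056]), np.float64(3.805177932513259))
tubetop (array([ 598.77347113, -112.25084681,  110.83884423]), np.float64(2.729541575680203))
R cols x,y,z
 [[-0.001  0.904  0.429]
 [ 0.001  0.429 -0.904]
 [-1.    -0.    -0.001]]
[ 310.44578305 -654.73946333  230.73102712]
cam in tool [-142.61426692   75.36561739   -0.42726227] cam axes in tool
 [[-0.001 -0.     1.   ]
 [-0.297 -0.955 -0.001]
 [ 0.955 -0.297  0.001]]
887 ((599.21240234375, -111.98979187011719), (77.32971954345703, 75.1187973022461), 73.6232681274414)
1524 ((594.848876953125, 202.00509643554688), (202.53384399414062, 137.9685516357422), 73.49163818359375)
```

```bash
python3 -m handwheel '[[-0.42,0,0,3,248,-184,100],[-0.42,0,0,3,248,-184,100],[-0.42,0,0,3,248,-184,100],[-0.42,0,0,3,248,-184,100],[-0.42,0,0,3,248,-184,100],[-0.42,0,0,3,248,-184,100],[-0.838,0,0,6,495,-368,100],[-0.838,0,0,6,495,-368,100],[-0.838,0,0,6,495,-368,100],[-0.838,0,0,6,495,-368,100],[-0.838,0,0,6,495,-368,100],[-0.838,0,0,6,495,-368,100]]'
python3 -m handwheel '[[0,0,0,0,0,0,100],[0,0,0,0,0,0,100],[0,0,0,0,0,0,100]]'
python3 - <<'E'
from h import *
o=observe();print(o["time_s"],o["position"],o["tool_rot"],o["qpos"])
c=camera("wrist");save("w1.png",c["frame"])
E
```

```text
time_s: 1.5
position: [593.1, -123.7, 225.6]
tool_rot: [-14.7, 90.0, -31.3]
contact_force: [-0.1, -0.5, -0.4]
opening: 1.005
time_s: 1.8
position: [591.6, -126.8, 225.3]
tool_rot: [-114.2, 89.9, -130.9]
contact_force: [-0.7, -0.3, 0.0]
opening: 0.998
1.8 [ 591.62040373 -126.84279399  225.26818988] [-114.16282866   89.91683889 -130.87091974] [ 17.47670071  26.12482887 -13.30714499 107.97998625   8.07998173
  46.84025251 -16.77196244]
```

View pics/w1.png

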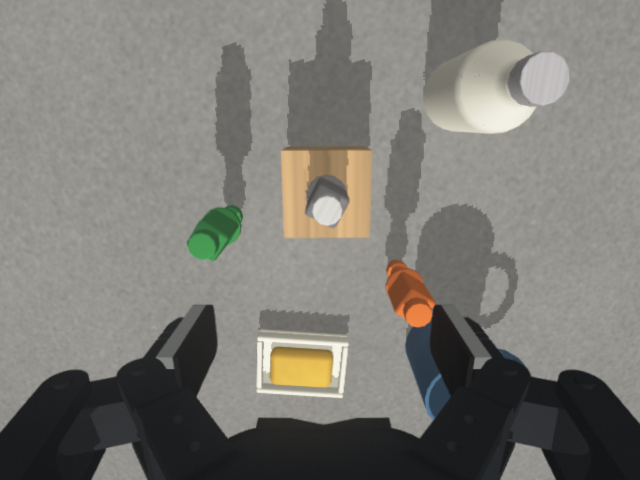

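The wrist view shows the stand square to the image at about x 283–371, y 148–238. The tube's light end is at (327,210), and its grey block is turned relative to the stand. I'll zoom in to get the block's yaw.

```bash
python3 - <<'E'
from h import *
c=camera("wrist"); f=c["frame"]
import pickle; pickle.dump(c,open("w1.pkl","wb"))
save("w1z.png",f[165:240,285:375],8)
g=f.astype(int)
P=cloud(c)
m=(abs(P[...,2]-115)<4)&(np.hypot(P[...,0]-600,P[...,1]+110)<25)
v,u=np.nonzero(m); print(m.sum(), P[m].mean(0)); 
(cc,r)=cv2.minEnclosingCircle(np.c_[u,v].astype(np.float32)); print(cc,r, onplane(c,[cc],115))
m2=(abs(P[...,2]-103)<4)&(np.hypot(P[...,0]-600,P[...,1]+110)<30);print(m2.sum(), P[m2].mean(0))
ms=(abs(P[...,2]-56)<4)&(np.hypot(P[...,0]-600,P[...,1]+110)<70)
print(cv2.minAreaRect(P[ms][:,:2].astype(np.float32)))
E
```

```text
736 [ 598.93152344 -109.8056862   114.74837393]
(327.07318115234375, 208.21951293945312) 15.489829063415527 [[ 598.97224475 -109.70787883  115.        ]]
467 [ 599.70286605 -106.04856002  102.18381599]
((598.7413940429688, -110.9248046875), (74.93067169189453, 75.31952667236328), 73.73014831542969)
```

View pics/w1z.png

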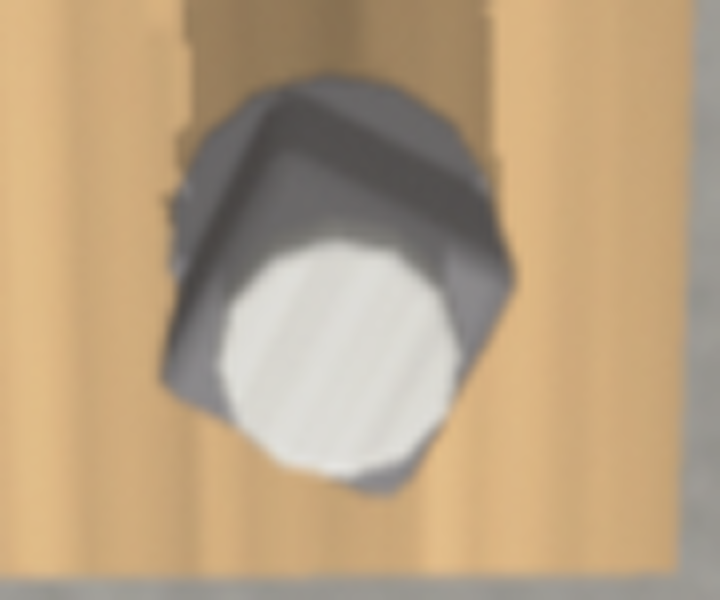

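```bash
python3 - <<'E'
from h import *
import pickle; c=pickle.load(open("w1.pkl","rb"))
uv=np.array([(163,382),(283,150),(516,282),(390,495)])/8+[285-.44,165-.44]
X=onplane(c,uv,103); print(X.round(1),X.mean(0))
for i in range(4):
    d=X[(i+1)%4]-X[i]; print(np.linalg.norm(d).round(1), np.degrees(np.arctan2(d[1],d[0]))%90)
R=toolR();print("tool z ang",np.degrees(np.arctan2(R[1,2],R[0,2])), R.round(3))
# height check: triangulate tube top centre: wrist vs side vs scene
cs=pickle.load(open("cs.pkl","rb"))
print(tri(c,(327.1,209.5),cs["side"],(315.3,269.2)),tri(c,(327.1,209.5),cs["scene"],(288.8,213.2)))
# bright top contour
f=c["frame"][165:240,285:375]; hsv=cv2.cvtColor(f,cv2.COLOR_RGB2HSV)
m=((hsv[...,2]>185)&(hsv[...,1]<40)).astype(np.uint8); n,l,s,ce=cv2.connectedComponentsWithStats(m); k=1+s[1:,4].argmax()
cen=ce[k]+[285,165];print(cen,s[k],onplane(c,[cen],115))
E
```

```text
[[ 582.  -110.6  103. ]
 [ 598.6  -93.4  103. ]
 [ 615.3 -111.   103. ]
 [ 598.8 -126.8  103. ]] [ 598.67734695 -110.4487242   103.        ]
23.9 45.79971994900567
24.2 43.57737929939862
22.9 43.84801353705441
23.4 45.98727354700918
tool z ang -16.809893715785392 [[-0.001  0.289  0.957]
 [-0.001  0.957 -0.289]
 [-1.    -0.001 -0.001]]
(array([ 599.05862951, -111.94786661,  110.02760566]), np.float64(1.3196038375754675)) (array([ 598.5973651 , -111.03276008,  112.77385849]), np.float64(0.0923668408657556))
[326.89041096 209.65144597] [ 28  31  29  29 657] [[ 598.55908535 -110.64704453  115.        ]]
```

```bash
python3 -m handwheel '[[0.25,0,0,0,17.5,2.5,100],[0.495,0,0,0,17.5,2.5,100],[0.495,0,0,0,17.5,2.5,100],[0.495,0,0,0,17.5,2.5,100],[0.495,0,0,0,17.5,2.5,100],[0.495,0,0,0,17.5,2.5,100],[0.495,0,0,0,17.5,2.5,100]]'
cat > meas.py <<'E'
from h import *
def top(c,z,lo=185,box=(240,120,160,160)):
    x,y,w,h=box
    f=c["frame"][y:y+h,x:x+w]; hsv=cv2.cvtColor(f,cv2.COLOR_RGB2HSV)
    m=((hsv[...,2]>lo)&(hsv[...,1]<40)).astype(np.uint8); n,l,s,ce=cv2.connectedComponentsWithStats(m); k=1+s[1:,4].argmax()
    cen=ce[k]+[x,y]; return cen,s[k],onplane(c,[cen],z)[0]
E
python3 - <<'E'
from meas import *
import pickle
ps=[]
for i in range(3):
    o=observe();ps.append(o["position"])
    c=camera("wrist"); t=top(c,115); R=toolR()
    print(o["position"].round(2),t, "in tool",(R.T@(t[2]-o["position"])).round(2), np.degrees(np.arctan2(R[1,2],R[0,2])).round(2))
pickle.dump(c,open("w2.pkl","wb")); print(o["time_s"],o["qpos"])
save("w2.png",c["frame"]); save("w2z.png",c["frame"][160:235,280:370],8)
E
```

```text
time_s: 2.6
position: [599.5, -110.1, 225.5]
tool_rot: [-93.0, 90.0, -138.1]
contact_force: [0.8, -0.9, -0.4]
opening: 1.001
[ 599.46 -110.1   225.47] (array([323.69391026, 235.64583333]), array([ 70, 102,  29,  28, 624], dtype=int32), array([ 598.82915265, -110.64886359,  115.        ])) in tool [ 1.1047e+02 -8.4000e-01 -5.0000e-02] -45.0
[ 599.57 -109.87  225.49] (array([323.82067851, 235.99030695]), array([ 70, 102,  29,  28, 619], dtype=int32), array([ 598.78400329, -110.68460203,  115.        ])) in tool [ 1.1049e+02 -1.1400e+00  3.0000e-02] -44.99
[ 599.61 -109.7   225.47] (array([323.8171521 , 236.13430421]), array([ 70, 103,  29,  27, 618], dtype=int32), array([ 598.76406341, -110.58692431,  115.        ])) in tool [ 1.1047e+02 -1.2400e+00  4.0000e-02] -44.98
2.7 [ 10.55857876  26.01342066  -6.1123032  107.66565931   3.68525749
  46.50888027 -42.46621673]
```

View pics/w2z.png

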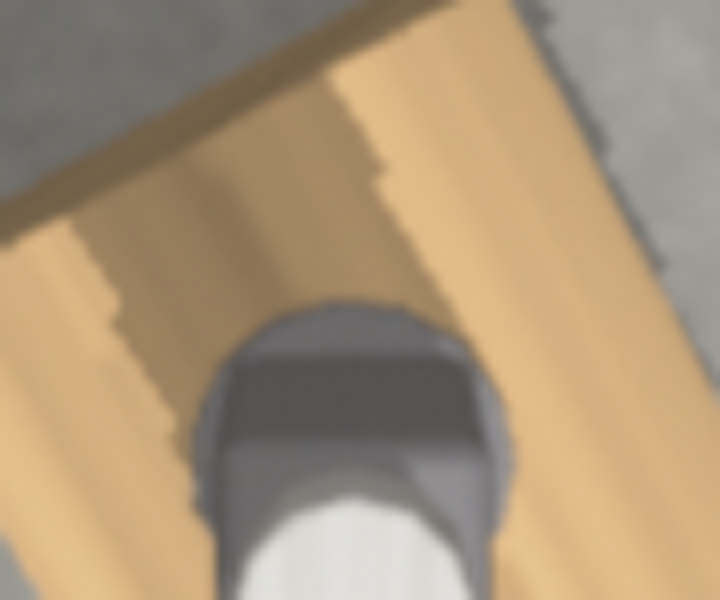

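View pics/w2.png

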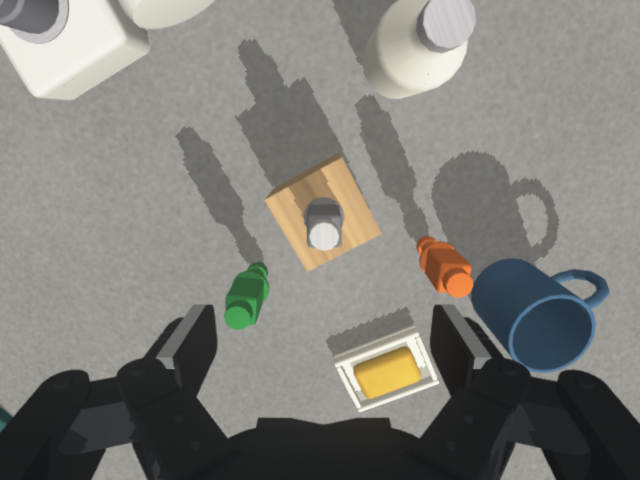

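```bash
python3 -m handwheel '[[0,0,0,40,-1,0,100],[0,0,0,80,-1,0,100],[0,0,0,110,-1,0,100],[0,0,0,135,-1,0,100],[0,0,0,150,-1,0,100],[0,0,0,159,-1,0,100],[0,0,0,159,-1,0,100],[0,0,0,159,-1,0,100]]'
python3 - <<'E'
from h import *
o=observe();print(o["time_s"],o["position"],o["tool_rot"],o["contact_force"])
c=camera("wrist");save("w3.png",c["frame"]); s=camera("side"); save("s3.png",s["frame"][200:350,240:400],5)
E
```

```text
time_s: 3.55
position: [599.9, -110.1, 67.3]
tool_rot: [37.2, 89.9, -7.7]
contact_force: [0.5, 1.0, -0.0]
opening: 0.999
3.55 [ 599.85372561 -110.11330444   67.29869073] [37.24828868 89.90610094 -7.72691212] [ 0.50193821  0.97127971 -0.01229307]
```

View pics/w3.png

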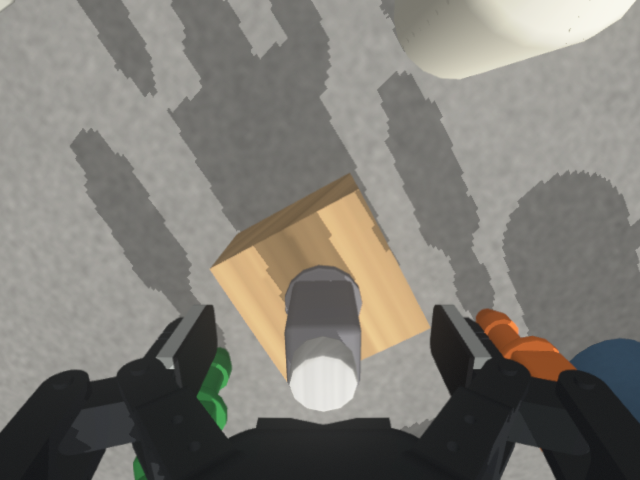

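View pics/s3.png

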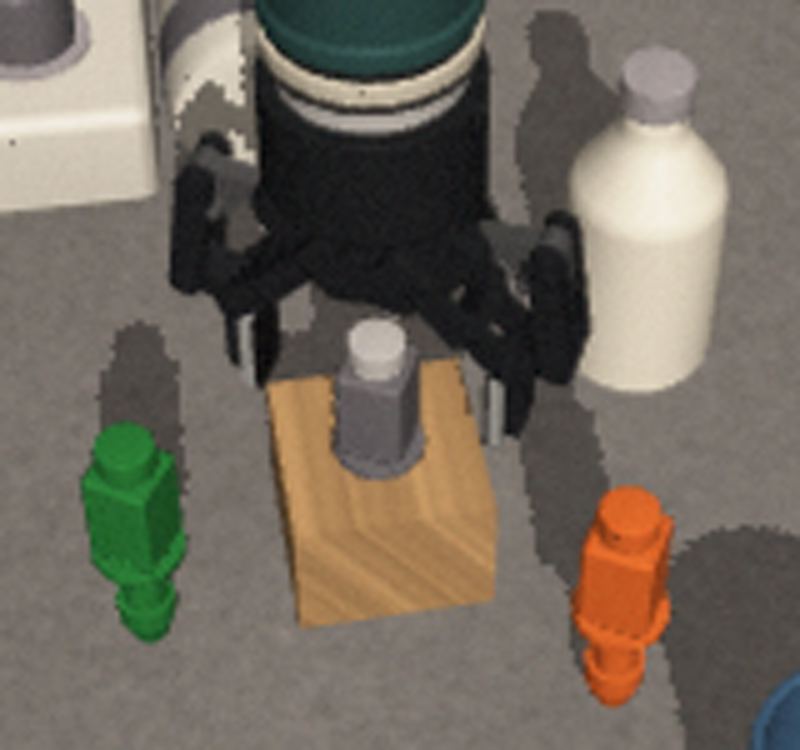

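The wrist view shows the tube end at (323,375) between the open pads at (215,305) and (435,305). The side view shows the gripper straddling the block and clear of the soap bottle and the look-alikes. I'll check the centring before closing.

```bash
python3 - <<'E'
from meas import *
c=camera("wrist");o=observe();R=toolR()
t=top(c,115,box=(250,300,150,120),lo=170);print(t,"in tool",(R.T@(t[2]-o["position"])).round(2),o["position"])
E
python3 -m handwheel '[[0,0,0,0,0,0,80],[0,0,0,0,0,0,60],[0,0,0,0,0,0,45],[0,0,0,0,0,0,35],[0,0,0,0,0,0,28],[0,0,0,0,0,0,28]]'
```

```text
(array([322.59616032, 383.186258  ]), array([  39,   55,   68,   57, 2969], dtype=int32), array([ 598.86214859, -110.24523416,  115.        ])) in tool [-47.26  -0.81  -0.62] [ 599.99161038 -110.12322861   67.74475984]
time_s: 4.3
position: [599.1, -110.1, 66.7]
tool_rot: [10.3, 90.0, -34.7]
contact_force: [-0.6, -0.3, 3.1]
opening: 0.297
```

```bash
python3 -m handwheel '[[0,0,0,0,0,0,10],[0,0,0,0,0,0,10],[0,0,0,0,0,0,10],[0,0,0,0,0,0,10]]'; python3 - <<'E'
from h import *
for i in range(3):
    o=observe();print(o["contact_force"],o["position"],o["opening"])
    c=camera("wrist")
save("w4.png",c["frame"])
E
```

```text
time_s: 4.7
position: [599.1, -110.0, 66.6]
tool_rot: [10.1, 90.0, -34.9]
contact_force: [-0.6, 0.6, 4.0]
opening: 0.295
[-0.57763252  0.56063618  3.96433202] [ 599.08305595 -110.04406962   66.64733514] 0.29519014039721175
[0.36785224 0.62706599 4.44223488] [ 599.09545636 -110.04590783   66.6537229 ] 0.2982571195062704
[-1.27458556 -0.71850455  4.46696261] [ 599.07702777 -110.06338123   66.63954909] 0.29549750637904776
```

View pics/w4.png

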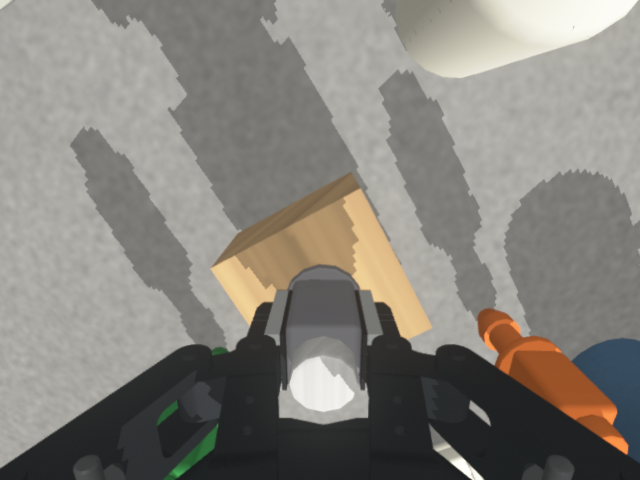

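The tube is gripped, with an opening of about 0.296 (roughly 25 mm). I'll lift it slowly first and check the weight.

```bash
python3 -m handwheel '[[0,0,0,-2,0,0,10],[0,0,0,-5,0,0,10],[0,0,0,-10,0,0,10],[0,0,0,-18,0,0,10],[0,0,0,-28,0,0,10],[0,0,0,-40,0,0,10],[0,0,0,-55,0,0,10],[0,0,0,-75,0,0,10],[0,0,0,-95,0,0,10],[0,0,0,-115,0,0,10],[0,0,0,-130,0,0,10],[0,0,0,-130,0,0,10]]'; python3 - <<'E'
from meas import *
import pickle
for i in range(3):
    o=observe();R=toolR();c=camera("wrist")
    z=115+o["position"][2]-66.65
    t=top(c,z,box=(250,300,150,120),lo=170)
    print(o["contact_force"].round(2),o["position"].round(2),o["opening"],t,(R.T@(t[2]-o["position"])).round(2))
pickle.dump(c,open("hand.pkl","wb"))
save("w5.png",c["frame"])
s=camera("scene");save("sc5.png",s["frame"][120:320,200:500],2.6)
# port coarse from w2 picture? project
E
```

```text
time_s: 6.05
position: [600.9, -110.2, 199.6]
tool_rot: [37.6, 89.7, -7.3]
contact_force: [-0.1, -0.8, -1.5]
opening: 0.3
[-0.07 -0.79 -1.48] [ 600.88 -110.23  199.6 ] 0.2997084865604565 (array([324.81005936, 386.76132459]), array([  39,   55,   78,   65, 3201], dtype=int32), array([ 599.64634051, -111.1123759 ,  247.94506881])) [-4.836e+01 -1.330e+00 -3.000e-02]
[-0.78 -0.45 -2.74] [ 599.76 -110.11  197.96] 0.29795146210844636 (array([324.98877105, 386.98378041]), array([  39,   55,   79,   65, 3206], dtype=int32), array([ 598.6801754 , -111.1106902 ,  246.30727071])) [-48.35  -1.38   0.06]
[-0.75  0.08 -2.7 ] [ 598.89 -109.98  196.74] 0.29575455678535506 (array([325.23227005, 386.82750077]), array([  39,   56,   79,   64, 3229], dtype=int32), array([ 597.97491807, -111.02447445,  245.09231002])) [-48.35  -1.37   0.11]
```

View pics/w5.png

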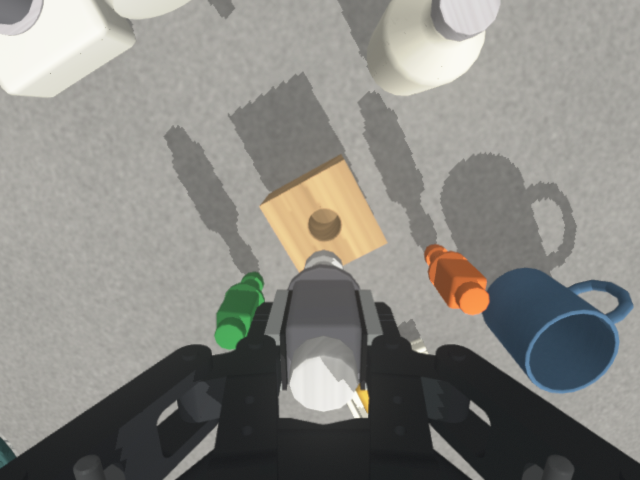

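View pics/sc5.png

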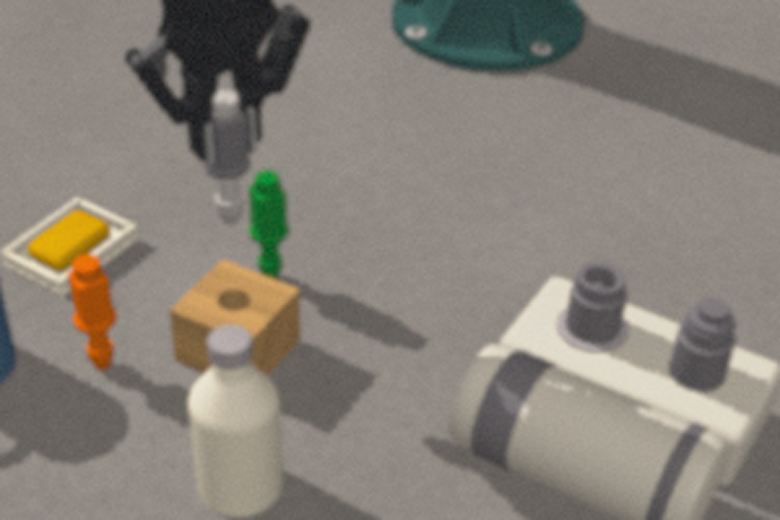

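The tube is lifted and upright, with its tip at about (322,258), and weighs about 2 N. The stand is empty and the bystanders haven't moved. Next I'll move beside the port for a wrist view of the mouth.

```bash
python3 -m handwheel '[[0,0,0,2,20,-36,10],[0,0,0,4,40,-72,10],[0,0,0,6,60,-110,10],[0,0,0,6,80,-146,10],[0,0,0,6,100,-182,10],[0,0,0,6,112,-205,10],[0,0,0,6,119,-217,10],[0,0,0,6,121,-221,10],[0,0,0,6,121,-221,10],[0,0,0,6,121,-221,10],[0,0,0,6,121,-221,10]]'; python3 - <<'E'
from meas import *
import pickle
o=observe();R=toolR();c=camera("wrist")
print(o["position"],R.round(3)); pickle.dump((c,o),open("p1.pkl","wb"))
save("w6.png",c["frame"])
for X in [(570,163,108)]: print(proj(c,X))
E
```

```text
time_s: 7.35
position: [528.8, 129.7, 190.3]
tool_rot: [-44.8, 89.9, -90.0]
contact_force: [0.5, 0.2, -1.6]
opening: 0.297
[528.76125408 129.73497317 190.33394574] [[ 0.     0.709  0.705]
 [-0.001  0.705 -0.709]
 [-1.    -0.001  0.001]]
[[332.94331349 163.36789563]]
```

View pics/w6.png

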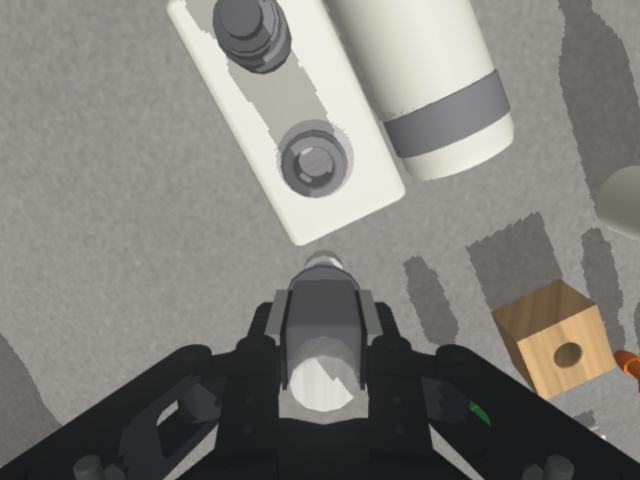

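```bash
python3 - <<'E'
from meas import *
import pickle
c,o=pickle.load(open("p1.pkl","rb"))
save("w6z.png",c["frame"][105:215,255:385],6)
P=cloud(c)
for v in range(125,200,5): print(v,[tuple(P[v,u].round(0).astype(int)) for u in (290,300,314,330,340)])
E
```

```text
125 [(np.int64(565), np.int64(199), np.int64(55)), (np.int64(570), np.int64(194), np.int64(56)), (np.int64(577), np.int64(187), np.int64(60)), (np.int64(585), np.int64(179), np.int64(57)), (np.int64(590), np.int64(174), np.int64(56))]
130 [(np.int64(562), np.int64(197), np.int64(59)), (np.int64(582), np.int64(184), np.int64(333)), (np.int64(575), np.int64(185), np.int64(89)), (np.int64(582), np.int64(177), np.int64(57)), (np.int64(588), np.int64(172), np.int64(58))]
135 [(np.int64(560), np.int64(195), np.int64(58)), (np.int64(567), np.int64(189), np.int64(95)), (np.int64(573), np.int64(182), np.int64(95)), (np.int64(580), np.int64(175), np.int64(93)), (np.int64(585), np.int64(169), np.int64(57))]
140 [(np.int64(557), np.int64(192), np.int64(58)), (np.int64(566), np.int64(186), np.int64(107)), (np.int64(572), np.int64(181), np.int64(108)), (np.int64(578), np.int64(173), np.int64(96)), (np.int64(583), np.int64(167), np.int64(58))]
145 [(np.int64(559), np.int64(189), np.int64(96)), (np.int64(564), np.int64(184), np.int64(108)), (np.int64(570), np.int64(179), np.int64(108)), (np.int64(57
[... 1756 characters left out ...]
64(542), np.int64(172), np.int64(108)), (np.int64(547), np.int64(168), np.int64(107)), (np.int64(552), np.int64(161), np.int64(103)), (np.int64(560), np.int64(155), np.int64(109)), (np.int64(560), np.int64(143), np.int64(57))]
190 [(np.int64(531), np.int64(167), np.int64(56)), (np.int64(545), np.int64(166), np.int64(109)), (np.int64(551), np.int64(160), np.int64(108)), (np.int64(557), np.int64(153), np.int64(108)), (np.int64(557), np.int64(140), np.int64(55))]
195 [(np.int64(528), np.int64(164), np.int64(56)), (np.int64(533), np.int64(159), np.int64(55)), (np.int64(548), np.int64(158), np.int64(108)), (np.int64(549), np.int64(143), np.int64(55)), (np.int64(554), np.int64(138), np.int64(55))]
```

View pics/w6z.png

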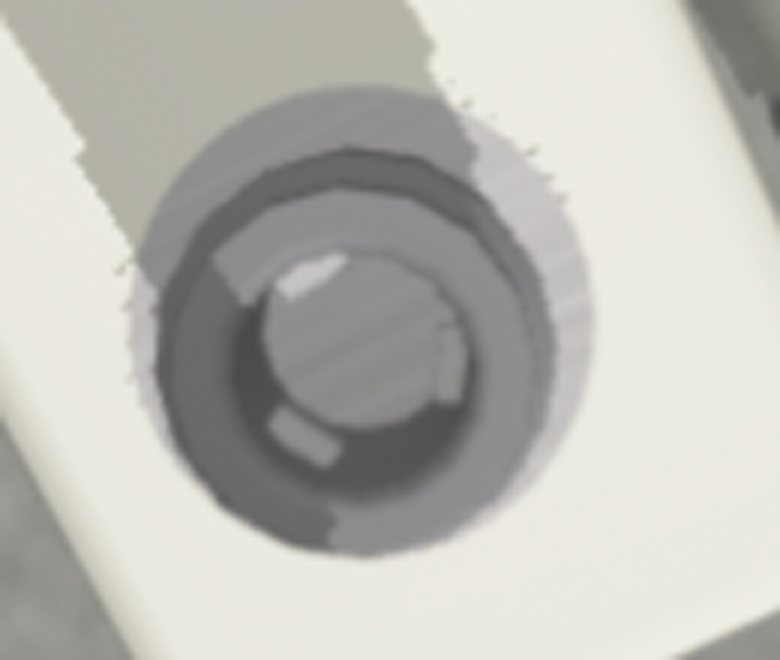

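```bash
cat > portm.py <<'E'
from meas import *
from scipy.optimize import least_squares
def circ(X):
    f=lambda p:np.hypot(X[:,0]-p[0],X[:,1]-p[1])-p[2]
    r=least_squares(f,[*X[:,:2].mean(0),16],loss='soft_l1',f_scale=.5); return r.x,np.sqrt(np.mean(r.fun**2))
def port(c,z=108,near=(560,168),zr=2.5):
    P=cloud(c); m=(abs(P[...,2]-z)<zr)&(np.hypot(P[...,0]-near[0],P[...,1]-near[1])<32)
    m=m.astype(np.uint8); n,l,s,ce=cv2.connectedComponentsWithStats(m); k=1+s[1:,4].argmax(); m=(l==k).astype(np.uint8)
    cs,h=cv2.findContours(m,cv2.RETR_CCOMP,cv2.CHAIN_APPROX_NONE)
    out={}
    for i,q in enumerate(cs):
        if len(q)<40: continue
        X=onplane(c,q.reshape(-1,2),z)
        out["in" if h[0,i,3]>=0 else "out"]=[np.round(a,2) for a in circ(X)]
    return out,P[m>0][:,2].mean(),m
E
python3 - <<'E'
from portm import *
import pickle
c,o=pickle.load(open("p1.pkl","rb"))
r=port(c);print(r[:2])
v,u=np.nonzero(r[2]);save("m.png",np.repeat(r[2][105:215,255:385,None]*255,3,2),5)
# gray-edge based outer rim: side (dark) vs; tip check
R=toolR();pos=o["position"]
for y in (-1.4,-0.8,0): print(y,proj(c,[pos+R@[60.6,y,0],pos+R@[60.6,y+6.5,0],pos+R@[-48.35,y,0]]).round(1))
save("tip.png",c["frame"][240:300,280:370],8)
# 2 fixed cams
for n in("scene","side"):
    s=camera(n); q=port(s); print(n,q[:2])
E
```

```text
({'out': [array([560.28, 169.9 ,  17.88]), np.float64(0.22)], 'in': [array([560.37, 169.9 ,  11.98]), np.float64(0.29)]}, np.float64(107.88474279579933))
-1.4 [[323.9 261.2]
 [323.9 250.7]
 [324.9 387. ]]
-0.8 [[323.9 260.2]
 [323.9 249.7]
 [324.9 385.4]]
0 [[323.9 259. ]
 [323.9 248.4]
 [324.9 383.3]]
scene ({'out': [array([562.29, 169.14,  18.15]), np.float64(0.98)]}, np.float64(107.66673187238099))
side ({'out': [array([561.65, 167.04,  15.89]), np.float64(3.0)]}, np.float64(107.63642571121973))
```

View pics/m.png

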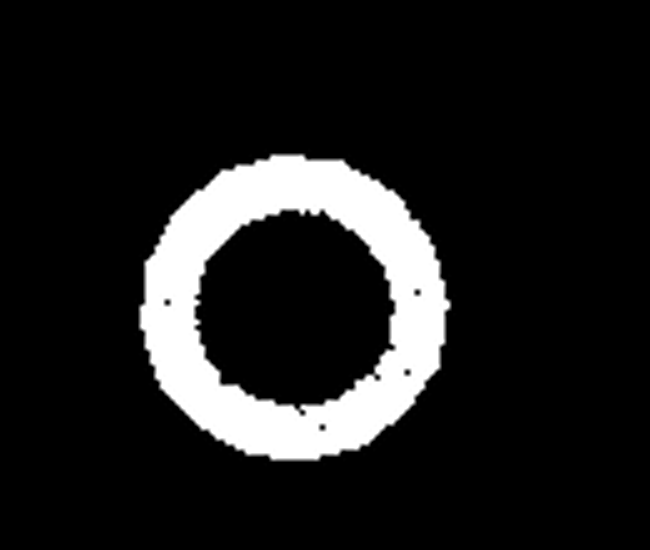

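View pics/tip.png

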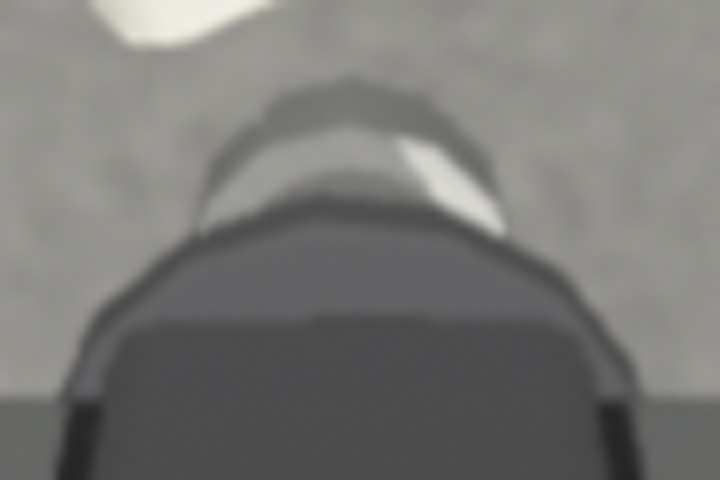

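```bash
python3 - <<'E'
from portm import *
import pickle
c,o=pickle.load(open("p1.pkl","rb"));R=toolR();pos=o["position"]
for y in (-1.4,-0.7,0): print(y,[(n,(8*(proj(c,[pos+R@[60.6-z,y+r,0]])[0]-[280-.06,240-.06])).round(0).tolist()) for n,z,r in (("tip",0,6.5),("z10",10,10),("z13.5",13.5,11),("flund",50,17.5),("fltop",55,17.5),("blk",55,13))])
# tube top outer contour from image
f=c["frame"]; save("top.png",f[330:425,275:375],6)
for y in (-1.4,-0.7,0): 
  print([(6*(proj(c,[pos+R@[-48.35,y+a,b]])[0]-[275,330])).round(0).tolist() for a,b in((11,0),(-11,0),(0,11),(0,-11))])
E
```

```text
-1.4 [('tip', [351.0, 86.0]), ('z10', [352.0, 85.0]), ('z13.5', [352.0, 88.0]), ('flund', [354.0, 194.0]), ('fltop', [354.0, 228.0]), ('blk', [354.0, 306.0])]
-0.7 [('tip', [351.0, 77.0]), ('z10', [352.0, 76.0]), ('z13.5', [352.0, 78.0]), ('flund', [354.0, 183.0]), ('fltop', [354.0, 216.0]), ('blk', [354.0, 294.0])]
0 [('tip', [351.0, 67.0]), ('z10', [352.0, 66.0]), ('z13.5', [352.0, 69.0]), ('flund', [354.0, 171.0]), ('fltop', [354.0, 204.0]), ('blk', [354.0, 282.0])]
[[299.0, 160.0], [299.0, 512.0], [514.0, 341.0], [84.0, 342.0]]
[[299.0, 148.0], [299.0, 502.0], [515.0, 330.0], [84.0, 331.0]]
[[299.0, 136.0], [299.0, 491.0], [515.0, 319.0], [83.0, 320.0]]
```

View pics/top.png

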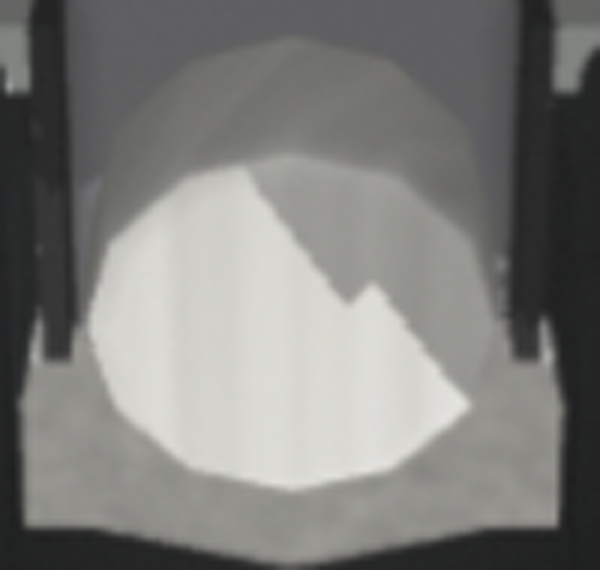

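```bash
python3 - <<'E'
from portm import *
import pickle
c,o=pickle.load(open("p1.pkl","rb"));R=toolR();pos=o["position"]
T=(cloud(c)-pos)@R
np.set_printoptions(suppress=True,linewidth=160)
print("along column u=324: v, tool xyz, depth")
for v in list(range(248,300,3))+list(range(300,415,8)): print(v,T[v,324].round(1),T[v,316].round(1))
m=np.zeros((480,640),bool); m[358:408,292:354]=1
t=T[m]; s=abs(t[:,0]-np.median(t[:,0]))<3; t=t[s]; print(len(t),np.median(t,0)); A=np.c_[t[:,1:],np.ones(len(t))]; print("plane slope",np.linalg.lstsq(A,t[:,0],rcond=None)[0])
E
```

```text
along column u=324: v, tool xyz, depth
248 [190.9 -37.4   0.4] [190.8 -37.4  -7.1]
251 [43.9 10.7  0. ] [49.3  8.8 -4.3]
254 [39.5 10.6  0. ] [41.9  9.7 -4.2]
257 [39.   9.1  0. ] [37.4  9.7 -4.1]
260 [38.9  7.5  0. ] [38.8  7.5 -4.2]
263 [35.4  7.2 -0. ] [37.8  6.2 -4.2]
266 [ 7.7 16.4 -0.1] [ 8.6 16.1 -3.6]
269 [ 6.  15.7 -0.1] [ 5.2 16.  -3.5]
272 [ 5.9 14.4 -0.1] [ 4.8 14.8 -3.5]
275 [ 6.  12.9 -0.1] [ 4.8 13.4 -3.5]
278 [ 6.4 11.3 -0.1] [ 5.8 11.6 -3.6]
281 [ 0.8 12.4 -0.1] [ 0.8 12.4 -3.5]
284 [-1.4 12.  -0.1] [-2.5 12.5 -3.4]
287 [-5.5 12.5 -0.1] [-5.  12.3 -3.4]
290 [-8.2 12.5 -0.1] [-7.7 12.3 -3.3]
293 [-10.6  12.3  -0.1] [-11.   12.5  -3.3]
296 [-13.9  12.6  -0.2] [-13.9  12.6  -3.2]
299 [-16.1  12.5  -0.2] [-14.5  11.7  -3.2]
300 [-17.1  12.5  -0.2] [-16.7  12.3  -3.2]
308 [-22.3  12.   -0.2] [-22.8  12.2  -3.1]
316 [-29.1  12.5  -0.2] [-29.8  12.9  -2.9]
324 [-34.   12.2  -0.2] [-34.2  12.3  -2.9]
332 [-35.    9.8  -0.2] [-36.3  10.6  -2.8]
340 [-40.9  10.6  -0.2] [-39.2   9.4  -2.8]
348 [-44.1   9.7  -0.3] [-44.3   9.9  -2.7]
356 [-47.    8.9  -0.3] [-47.7   9.4  -2.7]
364 [-47.5   6.4  -0.3] [-47.6   6.5  -2.7]
372 [-48.3   4.1  -0.3] [-48.6   4.4  -2.7]
380 [-48.1   1.   -0.3] [-47.5   0.6  -2.7]
388 [-48.4  -1.7  -0.3] [-47.4  -2.5  -2.8]
396 [-48.3  -4.8  -0.3] [-49.   -4.2  -2.7]
404 [-48.   -8.2  -0.3] [-48.4  -7.9  -2.8]
412 [ 190.9 -231.     0.3] [ 189.9 -230.    -8.6]
2869 [-48.27667169   0.71549549  -0.59036393]
plane slope [  0.01337676  -0.0032984  -48.24726894]
```

The wrist depth shows the tube upright in the hand, with its axis at tool y≈-0.5 and z≈0. The port mouth fits a 24 mm circle at (560.3, 169.9). I'll take a second look from closer in.

```bash
python3 -m handwheel '[[0,0,0,0,12,-3,10],[0,0,0,0,26,-6,10],[0,0,0,2,36,-6,10],[0,0,0,2,36,-6,10],[0,0,0,2,36,-6,10],[0,0,0,2,36,-6,10],[0,0,0,2,36,-6,10]]'; python3 - <<'E'
from portm import *
import pickle
for i in range(2):
    o=observe();R=toolR();c=camera("wrist"); pos=o["position"]
    r=port(c); print(pos.round(2),r[:2])
    for k in r[0]:
        X=np.r_[r[0][k][0][:2],108]; print(k,(R.T@(X-pos)).round(2))
pickle.dump((c,o),open("p2.pkl","wb")); print(o["contact_force"],R.round(4))
save("w7.png",c["frame"]); save("w7z.png",c["frame"][180:290,255:395],5)
save("m2.png",np.repeat(r[2][180:290,255:395,None]*255,3,2),3)
T=(cloud(c)-pos)@R
for v in (250,254,258,270,274,285,290,300,310): print(v,T[v,324].round(1))
E
```

```text
time_s: 8.2
position: [549.0, 160.9, 188.3]
tool_rot: [-92.0, 89.9, -137.0]
contact_force: [-0.3, -0.1, -1.8]
opening: 0.299
[548.99 160.9  188.32] ({'out': [array([560.75, 170.31,  17.89]), np.float64(0.63)], 'in': [array([560.77, 170.34,  12.05]), np.float64(0.24)]}, np.float64(107.74451777541552))
out [80.3  15.04  1.67]
in [80.3  15.08  1.66]
[549.05 160.95 188.39] ({'out': [array([560.75, 170.33,  17.92]), np.float64(0.66)], 'in': [array([560.77, 170.34,  12.04]), np.float64(0.25)]}, np.float64(107.73754378759627))
out [80.38 14.96  1.64]
in [80.38 14.98  1.65]
[-0.11747072 -0.33758173 -2.50164207] [[-5.000e-04  7.072e-01  7.070e-01]
 [-4.000e-04  7.070e-01 -7.072e-01]
 [-1.000e+00 -6.000e-04 -0.000e+00]]
250 [48.8  9.6  0. ]
254 [39.5 10.6  0. ]
258 [38.4  8.8 -0. ]
270 [ 6.  15.2 -0.1]
274 [ 6.3 13.3 -0.1]
285 [-2.6 12.1 -0.1]
290 [-8.9 12.8 -0.1]
300 [-17.1  12.6  -0.2]
310 [-24.8  12.5  -0.2]
```

View pics/w7z.png

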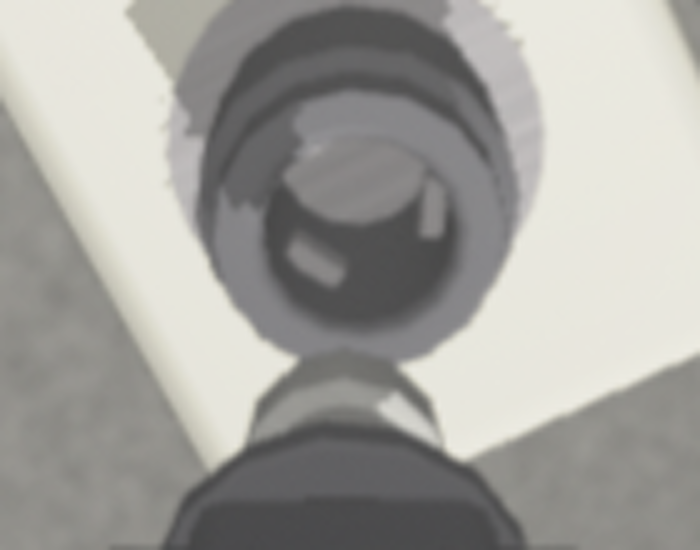

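The second view agrees to about 0.5 mm: the port is at tool y=15.0, z=1.65 from the TCP, and the tube axis is at y≈-0.5. Now I'll align, with the tip just above the mouth, then let the nose in gently.

```bash
python3 -m handwheel '[[0,0,0,0,8,1,10],[0,0,0,4,15.5,1.7,10],[0,0,0,8,15.5,1.7,10],[0,0,0,12,15.5,1.7,10],[0,0,0,15,15.5,1.7,10],[0,0,0,15,15.5,1.7,10],[0,0,0,15,15.5,1.7,10],[0,0,0,15,15.5,1.7,10]]'; python3 - <<'E'
from portm import *
for i in range(6):
    o=observe();c=camera("wrist");print(o["position"].round(2),o["contact_force"].round(2),o["ft_torque"].round(3))
save("w8z.png",c["frame"][180:300,255:395],5)
s=camera("side"); save("s8.png",s["frame"][120:260,190:330],5)
E
```

```text
time_s: 9.1
position: [561.6, 171.2, 173.6]
tool_rot: [49.3, 90.0, 4.4]
contact_force: [0.7, -1.2, -1.7]
opening: 0.298
[561.6  171.22 173.58] [ 0.75 -1.18 -1.7 ] [ 0.032 -0.05   0.028]
[561.67 171.22 173.66] [-0.11 -0.02 -1.97] [ 0.051  0.007 -0.014]
[561.65 171.26 173.67] [-0.4   0.31 -1.33] [-0.018 -0.013 -0.068]
[561.68 171.28 173.69] [-1.1  -0.   -1.47] [ 0.056 -0.056 -0.038]
[561.67 171.29 173.67] [ 0.66 -0.26 -2.26] [-0.009 -0.062 -0.019]
[561.65 171.29 173.63] [ 0.13  0.01 -1.94] [ 0.03  -0.063 -0.015]
```

View pics/w8z.png

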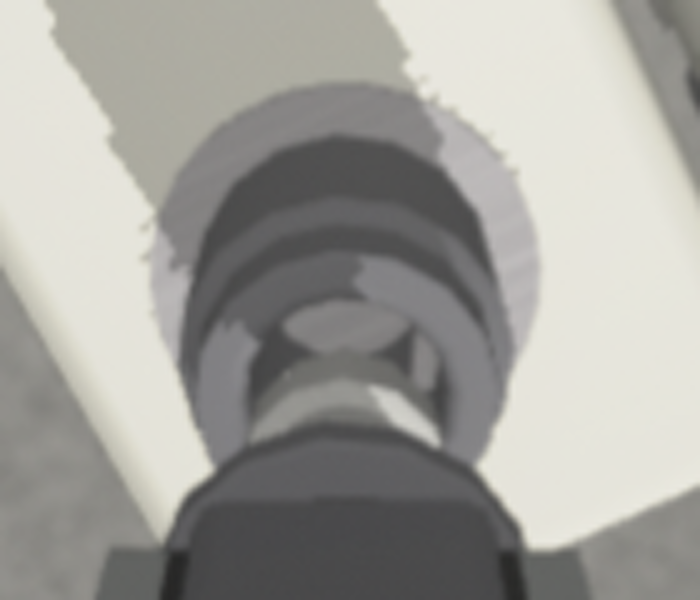

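View pics/s8.png

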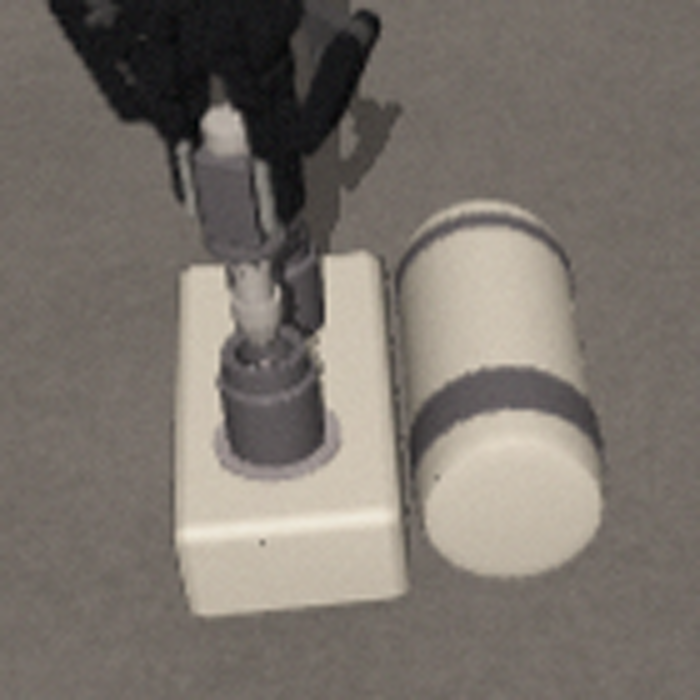

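```bash
python3 - <<'E'
from portm import *
o=observe();c=camera("wrist");R=toolR();pos=o["position"]
P=cloud(c); T=(P-pos)@R
m=(abs(P[...,2]-108)<2.0)&(np.hypot(P[...,0]-560.8,P[...,1]-170.3)<22)&(T[...,0]>30)
m=m.astype(np.uint8); n,l,s,ce=cv2.connectedComponentsWithStats(m);k=1+s[1:,4].argmax(); m=(l==k).astype(np.uint8)
q=max(cv2.findContours(m,cv2.RETR_EXTERNAL,cv2.CHAIN_APPROX_NONE)[0],key=len).reshape(-1,2)
X=onplane(c,q,108);rr=np.hypot(X[:,0]-560.8,X[:,1]-170.3)
for nm,rad in (("out",17.9),("in",12)):
    Y=X[abs(rr-rad)<1.8]
    f=least_squares(lambda p:np.hypot(Y[:,0]-p[0],Y[:,1]-p[1])-rad,[560.8,170.3],loss='soft_l1',f_scale=.4)
    print(nm,len(Y),f.x,np.std(f.fun),(R.T@(np.r_[f.x,108]-pos)).round(2))
E
```

```text
out 120 [560.77588187 170.41784068] 0.3062296126453786 [ 6.556e+01 -1.210e+00  2.000e-02]
in 75 [560.88557952 170.3710514 ] 0.3472130390497462 [65.56 -1.16  0.13]
```

```bash
python3 -m handwheel '[[0,0,0,0,-0.7,0,10],[0,0,0,3,-0.7,0,10],[0,0,0,6,-0.7,0,10],[0,0,0,9,-0.7,0,10],[0,0,0,12,-0.7,0,10],[0,0,0,14,-0.7,0,10],[0,0,0,14,-0.7,0,10],[0,0,0,14,-0.7,0,10]]'; cat > st.py <<'E'
from h import *
import sys
n=int(sys.argv[1]) if len(sys.argv)>1 else 4
F=[];T=[];p=[]
for i in range(n):
    o=observe();F.append(o["contact_force"]);T.append(o["ft_torque"]);p.append(o["position"]);camera("wrist")
R=toolR()
F=np.mean(F,0);T=np.mean(T,0);print("pos",np.mean(p,0).round(2),"F",F.round(2),"F tool",(R.T@F).round(2),"T",T.round(3),"t",o["time_s"],"op",round(o["opening"],3))
E
python3 st.py 5
```

```text
time_s: 10.3
position: [561.1, 170.8, 159.4]
tool_rot: [-112.7, 90.0, -157.7]
contact_force: [-0.6, 0.7, -2.7]
opening: 0.297
pos [561.15 170.81 159.53] F [-0.28  0.31 -1.98] F tool [ 1.98  0.02 -0.42] T [-0.005 -0.01  -0.003] t 10.5 op 0.296
```

```bash
python3 -m handwheel '[[0,0,0,2,0,0,10],[0,0,0,4,0,0,10],[0,0,0,5.5,0,0,10],[0,0,0,7,0,0,10],[0,0,0,7,0,0,10]]'; python3 st.py 4
```

```text
time_s: 11.05
position: [560.8, 170.7, 152.1]
tool_rot: [-117.6, 90.0, -162.6]
contact_force: [-0.5, -0.2, -0.7]
opening: 0.293
pos [560.98 170.77 152.29] F [ 0.23 -0.5  -0.99] F tool [ 0.99 -0.19  0.52] T [0.032 0.008 0.013] t 11.2 op 0.294
```

The 22 mm body has entered the bore with almost no force. Next I'll push on through the jaws in small steps.

```bash
python3 -m handwheel '[[0,0,0,1,0,0,10],[0,0,0,2,0,0,10],[0,0,0,3,0,0,10]]'; python3 -m handwheel '[[0,0,0,1,0,0,10],[0,0,0,2,0,0,10]]';python3 -m handwheel '[[0,0,0,1,0,0,10],[0,0,0,2,0,0,10]]'
```

```text
time_s: 11.55
position: [561.1, 170.8, 149.4]
tool_rot: [75.2, 90.0, 30.2]
contact_force: [-0.5, -0.3, -2.8]
opening: 0.295
time_s: 11.75
position: [561.0, 170.8, 147.3]
tool_rot: [-107.9, 90.0, -152.9]
contact_force: [-0.1, -0.0, -1.4]
opening: 0.298
time_s: 11.95
position: [561.0, 170.5, 145.4]
tool_rot: [-80.2, 90.0, -125.2]
contact_force: [-0.9, -0.1, 0.2]
opening: 0.3
```

```bash
python3 -m handwheel '[[0,0,0,1,0,0,10],[0,0,0,1,0,0,10]]'; python3 -m handwheel '[[0,0,0,1,0,0,10],[0,0,0,1,0,0,10]]'; python3 -m handwheel '[[0,0,0,1,0,0,10],[0,0,0,1,0,0,10]]'; python3 st.py 2
```

```text
time_s: 12.15
position: [561.0, 170.5, 144.5]
tool_rot: [-79.2, 90.0, -124.2]
contact_force: [-1.4, -1.4, 0.3]
opening: 0.299
time_s: 12.35
position: [561.1, 170.8, 143.7]
tool_rot: [34.1, 90.0, -10.8]
contact_force: [-0.9, -1.3, 1.6]
opening: 0.294
time_s: 12.55
position: [561.3, 170.9, 142.7]
tool_rot: [65.8, 90.0, 20.8]
contact_force: [-0.4, -0.4, 3.4]
opening: 0.301
pos [561.31 170.91 142.7 ] F [-0.53 -0.28  3.6 ] F tool [-3.6  -0.57 -0.17] T [-0.227  0.259 -0.028] t 12.6 op 0.297
```

```bash
python3 -m handwheel '[[0,0,0,1,0,0,10],[0,0,0,1,0,0,10]]'; python3 -m handwheel '[[0,0,0,1,0,0,10],[0,0,0,1,0,0,10]]'; python3 -m handwheel '[[0,0,0,1,0,0,10],[0,0,0,1,0,0,10]]'; python3 st.py 2
```

```text
time_s: 12.85
position: [561.5, 171.0, 141.7]
tool_rot: [67.3, 89.9, 22.3]
contact_force: [-0.5, -0.5, 3.6]
opening: 0.297
time_s: 13.05
position: [561.5, 171.0, 140.7]
tool_rot: [66.8, 89.9, 21.8]
contact_force: [-0.7, -1.2, 4.0]
opening: 0.295
time_s: 13.25
position: [561.6, 171.0, 139.8]
tool_rot: [64.2, 89.9, 19.3]
contact_force: [-1.6, 0.3, 5.6]
opening: 0.296
pos [561.55 170.97 139.82] F [-1.45 -0.17  5.59] F tool [-5.59 -1.14 -0.9 ] T [-0.217  0.165  0.004] t 13.3 op 0.298
```

```bash
python3 -m handwheel '[[0,0,0,1,0,0,10],[0,0,0,1,0,0,10]]'; python3 -m handwheel '[[0,0,0,1,0,0,10],[0,0,0,1,0,0,10]]'; python3 -m handwheel '[[0,0,0,1,0,0,10],[0,0,0,1,0,0,10]]'; python3 -m handwheel '[[0,0,0,1,0,0,10],[0,0,0,1,0,0,10]]'; python3 st.py 2
```

```text
time_s: 13.55
position: [561.5, 170.8, 138.3]
tool_rot: [65.6, 89.9, 20.6]
contact_force: [0.4, -0.7, 0.2]
opening: 0.297
time_s: 13.75
position: [561.3, 170.9, 137.3]
tool_rot: [69.8, 90.0, 24.8]
contact_force: [0.9, -0.1, 1.3]
opening: 0.298
time_s: 13.95
position: [561.3, 170.9, 136.4]
tool_rot: [72.5, 90.0, 27.5]
contact_force: [0.1, -0.5, 2.1]
opening: 0.298
time_s: 14.15
position: [561.2, 170.9, 135.4]
tool_rot: [75.7, 90.0, 30.7]
contact_force: [-0.2, -0.6, 2.5]
opening: 0.296
pos [561.19 170.87 135.43] F [ 0.02 -1.07  2.34] F tool [-2.34 -0.75  0.77] T [-0.067 -0.095  0.005] t 14.2 op 0.298
```

```bash
python3 -m handwheel '[[0,0,0,1,0,0,10],[0,0,0,2,0,0,10],[0,0,0,3,0,0,10]]'; python3 -m handwheel '[[0,0,0,1,0,0,10],[0,0,0,2,0,0,10],[0,0,0,3,0,0,10]]';python3 -m handwheel '[[0,0,0,1,0,0,10],[0,0,0,1.5,0,0,10],[0,0,0,2,0,0,10]]'; python3 st.py 2
```

```text
time_s: 14.55
position: [561.0, 170.8, 132.5]
tool_rot: [-109.2, 90.0, -154.2]
contact_force: [-0.2, -0.5, 3.9]
opening: 0.296
time_s: 14.85
position: [561.0, 170.8, 129.3]
tool_rot: [-111.8, 90.0, -156.8]
contact_force: [0.1, -0.4, 4.3]
opening: 0.299
time_s: 15.15
position: [561.0, 170.7, 127.3]
tool_rot: [-108.3, 90.0, -153.3]
contact_force: [-0.8, -0.9, 3.6]
opening: 0.297
pos [560.98 170.74 127.3 ] F [-0.47 -0.9   3.6 ] F tool [-3.6  -0.97  0.3 ] T [-0.129  0.005 -0.009] t 15.2 op 0.3
```

```bash
python3 -m handwheel '[[0,0,0,1,0,0,10],[0,0,0,1,0,0,10]]'; python3 -m handwheel '[[0,0,0,1,0,0,10],[0,0,0,1,0,0,10]]'; python3 -m handwheel '[[0,0,0,1,0,0,10],[0,0,0,1,0,0,10]]'; python3 -m handwheel '[[0,0,0,0.5,0,0,10],[0,0,0,0.5,0,0,10]]';  python3 -m handwheel '[[0,0,0,0.5,0,0,10],[0,0,0,0.5,0,0,10]]'; python3 st.py 2
```

```text
time_s: 15.45
position: [561.0, 170.7, 126.2]
tool_rot: [-114.2, 90.0, -159.2]
contact_force: [0.5, -0.6, 2.2]
opening: 0.298
time_s: 15.65
position: [560.7, 170.8, 124.7]
tool_rot: [-133.2, 90.0, -178.2]
contact_force: [-0.4, -0.4, -1.9]
opening: 0.294
time_s: 15.85
position: [560.2, 170.7, 123.7]
tool_rot: [-120.1, 89.9, -165.1]
contact_force: [0.2, 0.3, -1.8]
opening: 0.301
time_s: 16.05
position: [560.8, 170.8, 123.7]
tool_rot: [-119.4, 90.0, -164.4]
contact_force: [-0.7, 0.8, -1.5]
opening: 0.3
time_s: 16.25
position: [561.0, 170.8, 123.4]
tool_rot: [-117.5, 90.0, -162.5]
contact_force: [0.7, 0.3, -2.4]
opening: 0.297
pos [561.04 170.79 123.44] F [ 0.89  0.46 -2.47] F tool [2.47 0.96 0.3 ] T [-0.01   0.009  0.021] t 16.3 op 0.299
```

The push went slack at TCP z≈125, so the jaws have snapped into the groove. I'll continue down until the flange lands.

```bash
python3 -m handwheel '[[0,0,0,1,0,0,10],[0,0,0,2,0,0,10],[0,0,0,2,0,0,10]]'; python3 -m handwheel '[[0,0,0,0.5,0,0,10],[0,0,0,1,0,0,10],[0,0,0,1,0,0,10]]';  python3 -m handwheel '[[0,0,0,0.5,0,0,10],[0,0,0,0.5,0,0,10]]';python3 -m handwheel '[[0,0,0,0.5,0,0,10],[0,0,0,0.5,0,0,10]]'; python3 st.py 2
```

```text
time_s: 16.65
position: [560.9, 170.7, 121.3]
tool_rot: [-111.7, 90.0, -156.6]
contact_force: [0.2, 0.8, -1.8]
opening: 0.295
time_s: 16.95
position: [561.0, 170.8, 120.4]
tool_rot: [-111.8, 90.0, -156.8]
contact_force: [0.8, 0.3, -1.9]
opening: 0.295
time_s: 17.15
position: [561.0, 170.8, 119.9]
tool_rot: [-115.6, 90.0, -160.6]
contact_force: [-0.3, 0.3, -2.0]
opening: 0.298
time_s: 17.35
position: [561.0, 170.8, 119.4]
tool_rot: [-112.9, 90.0, -157.9]
contact_force: [-0.2, -0.7, -2.7]
opening: 0.299
pos [561.03 170.77 119.4 ] F [ 0.17 -0.05 -1.92] F tool [1.92 0.09 0.16] T [-0.006 -0.011  0.014] t 17.4 op 0.296
```

```bash
python3 -m handwheel '[[0,0,0,0.5,0,0,10],[0,0,0,0.5,0,0,10]]'; python3 -m handwheel '[[0,0,0,0.4,0,0,10],[0,0,0,0.4,0,0,10]]';  python3 -m handwheel '[[0,0,0,0.3,0,0,10],[0,0,0,0.3,0,0,10]]'; python3 st.py 2
```

```text
time_s: 17.65
position: [561.0, 170.8, 118.9]
tool_rot: [-114.2, 90.0, -159.2]
contact_force: [0.2, 0.1, -1.0]
opening: 0.296
time_s: 17.85
position: [561.1, 170.8, 118.7]
tool_rot: [-1.4, 90.0, -46.3]
contact_force: [-0.3, -0.4, -1.0]
opening: 0.3
time_s: 18.05
position: [561.1, 170.8, 118.6]
tool_rot: [21.2, 90.0, -23.7]
contact_force: [-2.0, -0.2, 2.4]
opening: 0.299
pos [561.1  170.79 118.64] F [-1.69 -0.4   2.93] F tool [-2.93 -1.48 -0.91] T [-0.033  0.317  0.003] t 18.1 op 0.297
```

The flange touched down at TCP z≈118.65, against a prediction of 118.6. I'll press a little more to seat it, then check with a camera.

```bash
python3 -m handwheel '[[0,0,0,0.4,0,0,10],[0,0,0,0.4,0,0,10],[0,0,0,0.4,0,0,10]]'; python3 st.py 2; python3 - <<'E'
from h import *
s=camera("side"); save("s9.png",s["frame"][120:260,190:330],5); s=camera("scene"); save("sc9.png",s["frame"][160:290,360:520],5)
E
```

```text
time_s: 18.45
position: [561.1, 170.8, 118.6]
tool_rot: [21.1, 90.0, -23.9]
contact_force: [-1.4, -0.0, 6.0]
opening: 0.296
pos [561.12 170.77 118.61] F [-1.71 -0.55  6.35] F tool [-6.35 -1.6  -0.82] T [-0.126  0.532  0.027] t 18.5 op 0.301
```

View pics/s9.png

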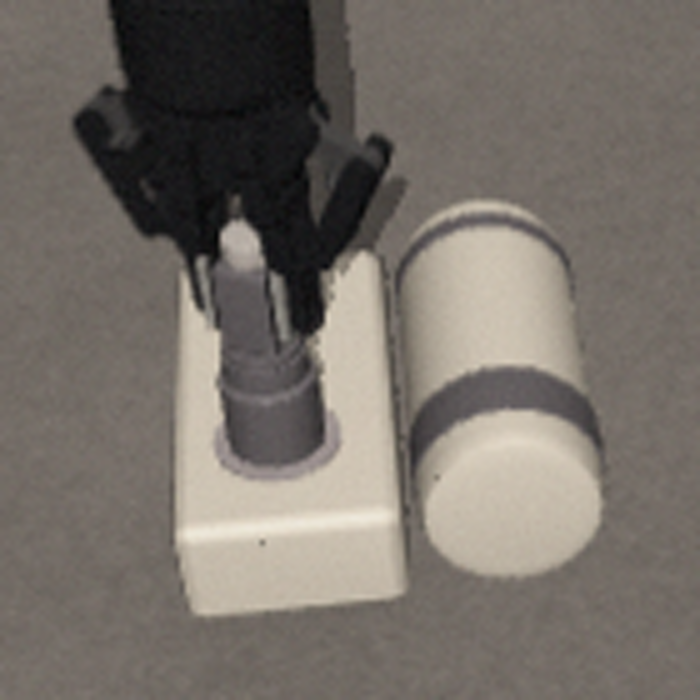

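View pics/sc9.png

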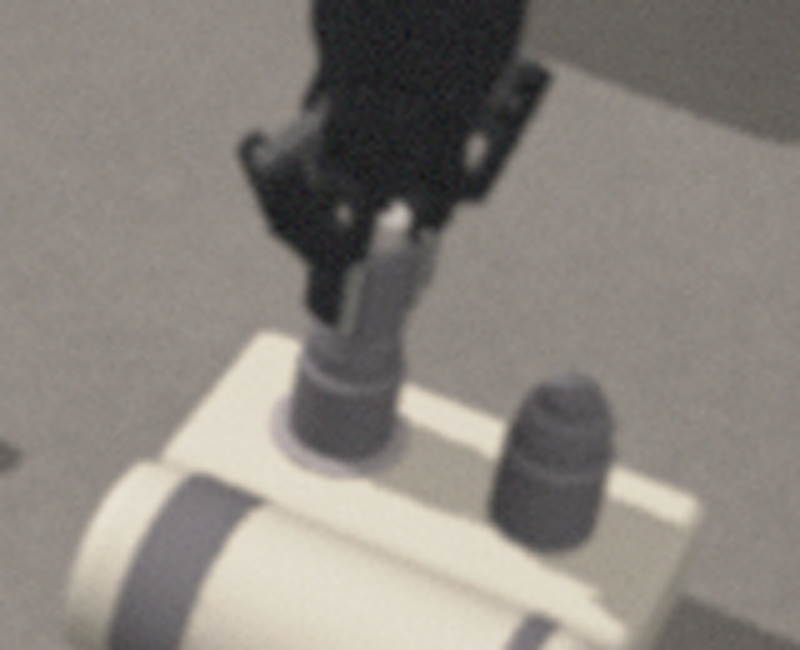

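Both views show the flange sitting on the fitting ring. Now I'll tug upward in small steps.

```bash
python3 -m handwheel '[[0,0,0,-1,0,0,10],[0,0,0,-2,0,0,10],[0,0,0,-3,0,0,10],[0,0,0,-3,0,0,10]]';python3 -m handwheel '[[0,0,0,-1,0,0,10],[0,0,0,-1,0,0,10]]'; python3 -m handwheel '[[0,0,0,-0.7,0,0,10],[0,0,0,-0.7,0,0,10]]'; python3 -m handwheel '[[0,0,0,-0.5,0,0,10],[0,0,0,-0.5,0,0,10]]'; python3 st.py 2
```

```text
time_s: 19.05
position: [561.1, 170.8, 120.7]
tool_rot: [-159.0, 90.0, 156.0]
contact_force: [-0.6, -0.3, -1.2]
opening: 0.295
time_s: 19.25
position: [561.1, 170.8, 121.8]
tool_rot: [102.3, 90.0, 57.3]
contact_force: [0.4, -0.2, -1.0]
opening: 0.298
time_s: 19.45
position: [561.1, 170.8, 122.6]
tool_rot: [70.5, 90.0, 25.5]
contact_force: [0.5, 0.8, -1.7]
opening: 0.297
time_s: 19.65
position: [561.1, 170.8, 123.1]
tool_rot: [57.4, 90.0, 12.4]
contact_force: [0.9, -0.2, -2.2]
opening: 0.298
pos [561.11 170.78 123.12] F [ 0.41 -0.08 -1.72] F tool [1.72 0.23 0.34] T [ 0.014  0.003 -0.022] t 19.7 op 0.297
```

```bash
for i in 1; do :; done; python3 -m handwheel '[[0,0,0,-0.5,0,0,10],[0,0,0,-0.5,0,0,10]]';python3 -m handwheel '[[0,0,0,-0.5,0,0,10],[0,0,0,-0.5,0,0,10]]'; python3 -m handwheel '[[0,0,0,-0.5,0,0,10],[0,0,0,-0.5,0,0,10]]'; python3 st.py 2
```

```text
time_s: 19.95
position: [561.1, 170.8, 123.6]
tool_rot: [60.9, 90.0, 15.9]
contact_force: [-0.1, -0.1, -2.0]
opening: 0.295
time_s: 20.15
position: [561.1, 170.8, 124.1]
tool_rot: [72.9, 90.0, 27.9]
contact_force: [-0.3, 0.3, -1.2]
opening: 0.296
time_s: 20.35
position: [561.1, 170.8, 124.6]
tool_rot: [41.8, 90.0, -3.2]
contact_force: [0.1, 0.0, -1.5]
opening: 0.296
pos [561.08 170.81 124.61] F [-0.28  0.33 -1.82] F tool [ 1.82  0.04 -0.43] T [-0.004 -0.002 -0.038] t 20.4 op 0.293
```

```bash
python3 -m handwheel '[[0,0,0,-0.5,0,0,10],[0,0,0,-0.5,0,0,10]]';python3 -m handwheel '[[0,0,0,-0.4,0,0,10],[0,0,0,-0.4,0,0,10]]'; python3 -m handwheel '[[0,0,0,-0.4,0,0,10],[0,0,0,-0.4,0,0,10]]'; python3 st.py 2
```

```text
time_s: 20.65
position: [561.0, 170.7, 124.8]
tool_rot: [-119.8, 90.0, -164.8]
contact_force: [0.5, -0.1, -3.4]
opening: 0.296
time_s: 20.85
position: [560.9, 170.7, 124.9]
tool_rot: [-125.8, 90.0, -170.8]
contact_force: [2.0, 0.0, -8.1]
opening: 0.297
time_s: 21.05
position: [560.8, 170.7, 125.0]
tool_rot: [-121.5, 90.0, -166.5]
contact_force: [2.5, 1.2, -13.3]
opening: 0.293
pos [560.84 170.68 125.04] F [  2.45   0.86 -14.77] F tool [14.77  2.35  1.13] T [ 0.234 -0.666 -0.014] t 21.1 op 0.293
```

```bash
python3 -m handwheel '[[0,0,0,0.2,0,0,10],[0,0,0,0.2,0,0,10],[0,0,0,0.2,0,0,10]]'; python3 st.py 4
```

```text
time_s: 21.45
position: [560.8, 170.6, 125.1]
tool_rot: [-116.0, 90.0, -160.9]
contact_force: [2.1, 1.1, -17.5]
opening: 0.296
pos [560.79 170.65 125.13] F [  2.71   1.07 -18.32] F tool [18.31  2.68  1.17] T [ 0.274 -0.815 -0.024] t 21.6 op 0.297
```

The controller keeps winding the force up: the net pull is now about 16 N and the grip is rigid. The tug is done, so I'll ease off right away.

```bash
python3 -m handwheel '[[0,0,0,1.5,0,0,10],[0,0,0,2.5,0,0,10],[0,0,0,3.5,0,0,10],[0,0,0,4.5,0,0,10],[0,0,0,5.0,0,0,10],[0,0,0,5.5,0,0,10],[0,0,0,5.5,0,0,10]]'; python3 st.py 2
```

```text
time_s: 22.35
position: [561.2, 170.9, 120.3]
tool_rot: [70.0, 90.0, 25.1]
contact_force: [-0.6, -0.3, -2.3]
opening: 0.296
pos [561.21 170.86 120.25] F [-0.05 -0.28 -2.03] F tool [ 2.03 -0.24  0.16] T [-0.083  0.01   0.016] t 22.4 op 0.293
```

```bash
python3 -m handwheel '[[0,0,0,0.5,0,0,10],[0,0,0,1,0,0,10],[0,0,0,1,0,0,10]]'; python3 -m handwheel '[[0,0,0,0.4,0,0,10],[0,0,0,0.4,0,0,10]]'; python3 -m handwheel '[[0,0,0,0.3,0,0,10],[0,0,0,0.3,0,0,10]]';python3 -m handwheel '[[0,0,0,0.3,0,0,10],[0,0,0,0.3,0,0,10]]'; python3 st.py 2
```

```text
time_s: 22.75
position: [561.0, 170.9, 119.0]
tool_rot: [-170.4, 90.0, 144.7]
contact_force: [-0.1, 0.2, -1.4]
opening: 0.3
time_s: 22.95
position: [561.0, 170.8, 118.7]
tool_rot: [-155.9, 90.0, 159.1]
contact_force: [-0.1, -0.2, -2.3]
opening: 0.293
time_s: 23.15
position: [561.0, 170.9, 118.7]
tool_rot: [152.8, 90.0, 107.8]
contact_force: [-0.6, 0.7, 1.5]
opening: 0.297
time_s: 23.35
position: [561.1, 170.9, 118.6]
tool_rot: [66.3, 90.0, 21.3]
contact_force: [-1.8, 0.2, 4.2]
opening: 0.298
pos [561.07 170.85 118.63] F [-1.87 -0.61  4.36] F tool [-4.36 -1.75 -0.89] T [-0.074  0.409 -0.005] t 23.4 op 0.292
```

```bash
python3 -m handwheel '[[0,0,0,0,0,0,60],[0,0,0,0,0,0,70],[0,0,0,0,0,0,80],[0,0,0,0,0,0,80],[0,0,0,0,0,0,80]]'; python3 st.py 1; python3 - <<'E'
from h import *
s=camera("side"); save("s10.png",s["frame"][120:260,190:330],5)
c=camera("wrist"); save("w10.png",c["frame"])
o=observe();R=toolR();P=cloud(c)
m=(np.hypot(P[...,0]-560.8,P[...,1]-170.4)<9)&(P[...,2]>150);print(m.sum(),np.median(P[m],0))
E
```

```text
time_s: 23.95
position: [561.1, 170.8, 118.0]
tool_rot: [-112.0, 90.0, -157.0]
contact_force: [0.1, 0.0, -0.0]
opening: 0.798
pos [561.11 170.76 118.01] F [ 0.12  0.01 -0.02] F tool [0.02 0.09 0.07] T [ 0.004 -0.007 -0.036] t 23.95 op 0.798
2239 [561.0207368  170.64314373 166.97826628]
```

View pics/w10.png

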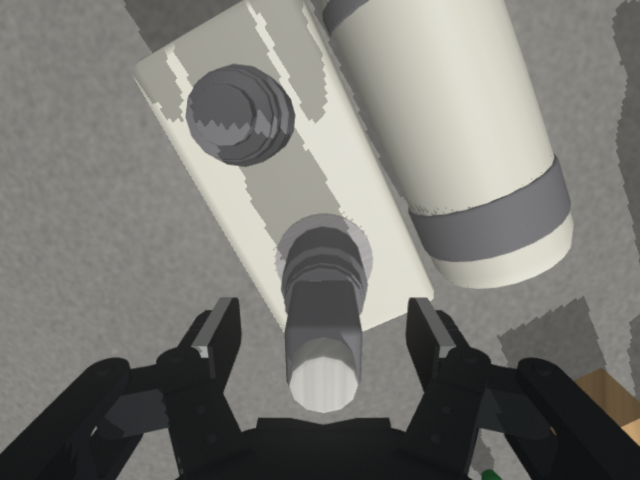

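View pics/s10.png

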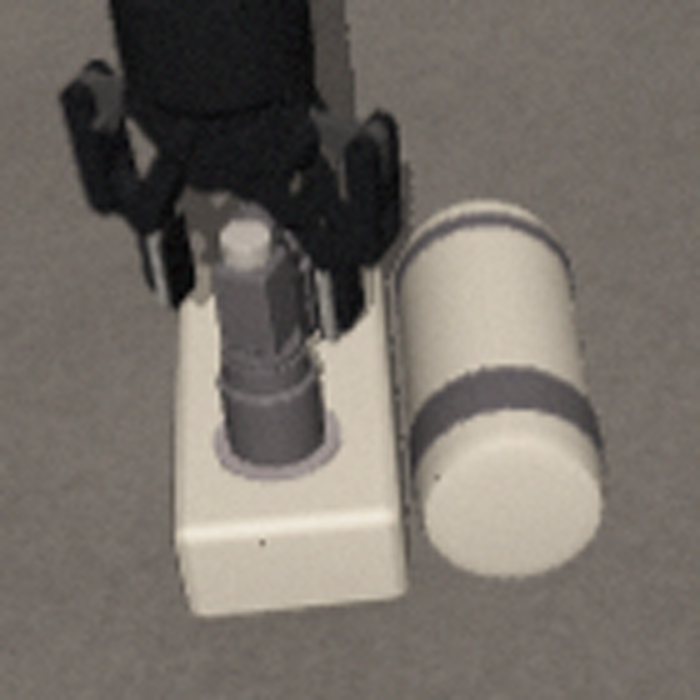

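The tube is released and upright, with its top at z=167.0, exactly home (108−50+109). I'll retract straight up and do a final check.

```bash
python3 -m handwheel '[[0,0,0,-10,0,0,90],[0,0,0,-30,0,0,100],[0,0,0,-60,0,0,100],[0,0,0,-90,0,0,100],[0,0,0,-110,0,0,100],[0,0,0,-120,0,0,100],[0,0,0,-120,0,0,100],[0,0,0,-120,0,0,100],[0,0,0,-120,0,0,100]]'; python3 st.py 2; python3 - <<'E'
from h import *
import pickle
c=camera("wrist");P=cloud(c)
m=(np.hypot(P[...,0]-560.8,P[...,1]-170.4)<9)&(P[...,2]>150);print(m.sum(),np.median(P[m],0),np.ptp(P[m][:,2]))
m=(np.hypot(P[...,0]-560.8,P[...,1]-170.4)<19)&(abs(P[...,2]-111)<6);print("flange",m.sum(),np.median(P[m],0))
S=camera("scene");D=camera("side");save("w11.png",c["frame"]);save("sc11.png",S["frame"]);
cs=pickle.load(open("cs.pkl","rb"))
for n,a,bx in(("scene",S,{"dish":(200,195,55,35),"soap":(270,245,42,75),"mug":(152,215,55,60)}),("side",D,{"dish":(285,375,70,55),"soap":(350,208,38,70),"mug":(383,330,75,70)})):
    for k,(x,y,w,h) in bx.items():
        d=cv2.absdiff(a["frame"][y:y+h,x:x+w],cs[n]["frame"][y:y+h,x:x+w]).mean();print(n,k,d.round(2))
E
```

```text
time_s: 25.0
position: [560.1, 170.4, 236.8]
tool_rot: [-114.8, 89.8, -159.8]
contact_force: [-0.2, 0.4, -0.4]
opening: 0.997
pos [560.13 170.44 236.78] F [ 0.07  0.11 -0.26] F tool [ 0.26  0.13 -0.03] T [-0.027 -0.    -0.034] t 25.05 op 0.999
657 [560.99197845 170.59565095 166.98117274] 146.90186662695143
flange 447 [571.24943732 180.17129017 112.37648257]
scene dish 8.85
scene soap 3.04
scene mug 2.84
side dish 13.86
side soap 2.32
side mug 2.38
```

View pics/sc11.png

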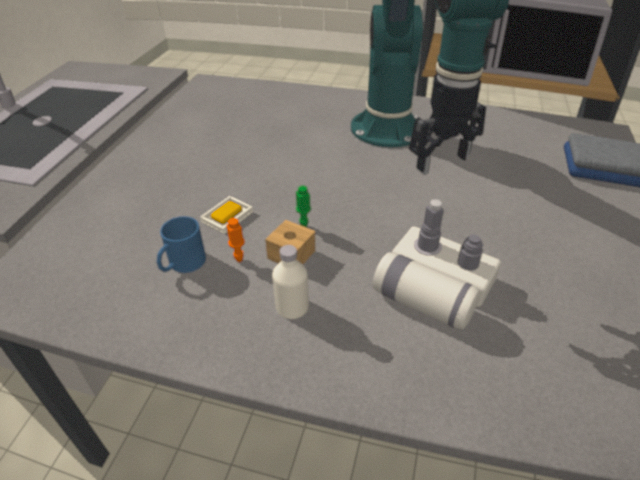

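View pics/w11.png

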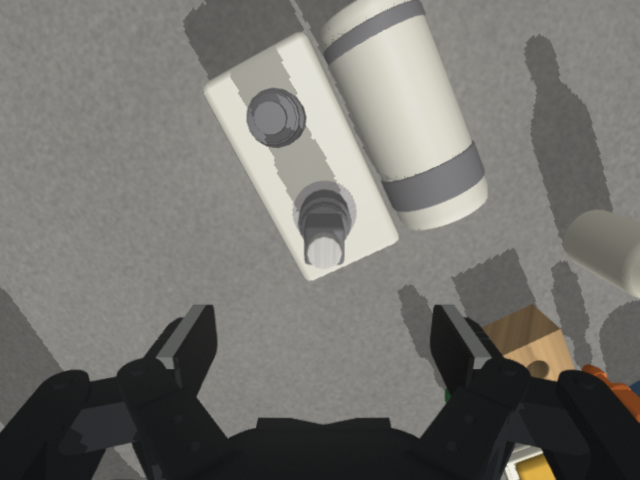

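```bash
python3 - <<'E'
from h import *
from cell import hand_in
import pickle
cs=pickle.load(open("cs.pkl","rb"))
for n in("scene","side"):
    for f in(cs[n]["frame"],camera(n)["frame"]):
        h=cv2.cvtColor(f,cv2.COLOR_RGB2HSV);m=(abs(h[...,0].astype(int)-22)<5)&(h[...,1]>190)&(h[...,2]>60)
        x0,x1,y0,y1=(200,255,195,232) if n=="scene" else (280,355,370,430)
        v,u=np.nonzero(m[y0:y1,x0:x1]);print(n,len(u),u.mean().round(2),v.mean().round(2),u.min(),u.max(),v.min(),v.max())
print(hand_in())
E
```

```text
scene 373 25.93 16.83 11 40 7 27
scene 378 25.87 16.79 11 40 6 27
side 1004 37.88 31.12 17 59 17 45
side 979 38.15 30.96 17 59 17 45
the job is handed in; nothing more can be done
None
```

I moved the tube from the stand into the open fitting, tugged it, seated it fully home again, let go and handed the job in at about 25 s.

- **Insertion:** the jaws first pushed back 27–28 mm before home, with a net push of about 8 N at most. The push went slack about 6 mm before home, and the flange landed at TCP z=118.6 as predicted. I seated it at about 8 N.
- **Tug:** the tube lifted about 6 mm and then stopped rigidly. The pull was meant to be about 10 N but rose to about 16 N net, because the arm's controller kept building force while I held. That is more than asked but under the 25 N limit, and the grip held.
- **Final checks:** after pressing it home again (about 6 N) and releasing, the tube top measured z=167.0. That matches fully home, and it stayed the same after the arm retracted.
- **Bystanders:** the mug and soap bottle show no change in the images. The first check flagged the dish, but the arm's shadow had been on it in the earlier picture. Its yellow block is within 0.3 px of where it was, so the dish did not move.
- **Position estimates:** the wrist views placed the port within about 0.6 mm of each other. The scene and side cameras' rougher fits were 1–3 mm off, so I relied on the wrist camera.

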